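# Clear the post-cure rack into pass and reject nests, then hang the next module

## Robot

A 6-joint arm with a two-finger parallel gripper is mounted at the origin on a cart in front of the work surface, level with it; the furniture and walls round the work are solid. World frame = base frame: x ahead of the robot, y to its left, z up, the work surface at z = 0. Lengths are in mm, angles in degrees, forces in N, time in s.
With the tool pointing down it reaches from about 300 to 850 mm from the base axis. Payload 4.2 kg.
Tool frame: the origin (TCP) lies midway between the tips of the shut fingers; the grasp point (between the pads) lies 19 mm behind it; z points along the fingers, y is the line along which they close (so a half turn about z gives the same grasp; the last joint's range is limited). The gripper opens to 91 mm and grips with 3 to 60 N. Pads are 32 mm wide; open, the fingers measure 118 mm over their backs; the gripper's body (76 mm by 178 mm) begins 60 mm behind the grasp point.
Start: joints at [-67.552, 18.312, 89.639, -0, 72.044, -1.146], TCP at [230.154, -526.946, 213.976] pointing down, gripper open.
Joint ranges: [-177.97, 177.97], [-48.28, 115.42], [12.27, 149.76], [-77.06, 257.06], [2.81, 150.46], [-146.56, 146.56]. Speed limits (degrees/s): [147.25, 147.25, 180, 180, 180, 180].

## Interface

Orientations are given as [roll, pitch, yaw] about the fixed x, y, z axes, in that order (R = Rz(yaw) Ry(pitch) Rx(roll)).
In Python, from workcell import env gives the robot as it stands.
- The arm moves only by the shell command python3 drive.py 'ROWS' [OPENING] [FORCE]. ROWS is 1 to 8 rows, parted by semicolons, with the numbers parted by spaces; each row has 6 numbers: dx, dy, dz in mm, then a rotation vector rx, ry, rz in degrees; each row shifts and turns the commanded pose from where the row before left it, along the tool's axes as they then stand; what a row does not reach is not made up. A row lasts 1/10 s, in which the tool goes at most 50 mm and 8.59 degrees, less where a joint would pass 70% of its speed; a pose out of reach is approached as far as the arm can. OPENING is the finger opening in mm, set as the command begins (- or left out keeps the last). The fingers move at their own pace and stop on an object; FORCE is the grip in N (left out, the last holds). Time passes only in rows, so rows that do not move let the fingers close. It prints the time, the measured TCP pose, the force, the opening and the grip force at its end. Input that does not fit is refused with a message, and nothing moves.
- env.state(): the state, without advancing time (a new reading comes with each control period).
- env.grab_frame(name): name is "scene" or "side" or "wrist"; returns the picture (480x640x3 uint8, blue, green, red); there is no depth.
- env.camera_model(name): a dict with "fx", "fy", "cx", "cy" (pixels), "D" ([k1, k2, p1, p2, k3] as OpenCV has them; the pictures are not rectified), "T" (4x4, takes a point from camera to world coordinates). Camera axes: x right, y up, looking along -z (the intrinsics and any distortion apply to the point x, -y, -z); pixel columns grow to the right and rows downward; lengths in mm; the calibration is good to about 2 mm. A picture is of the moment at which its call begins: read the wrist's pose just before it. camera_model takes no time and is no camera call; for the wrist camera it gives the pose at the moment of the call.
- env.job_done(): hands the job in; it is judged then, once.
The state is a dict: "time_s": time; "qpos": joint angles; "qvel": joint speeds; "effort": joint torques, N m; "ee_pos": TCP position; "ee_rot": TCP orientation; "force": force on the tool from outside, world axes, zero at the start; "torque": the same for the moment, N m; "gripper_width": finger opening in mm; "gripper_force": force on a finger pad.
Only numpy, scipy, OpenCV 4.12 (cv2) and the standard library are available. Lean on these libraries where they do the work, as an engineer would, in place of code of your own. Each camera call takes 0.05 s, during which the arm holds its last target. There are 200 camera calls.

## Task

Take every cured sensor module off the post-cure rack, lifting its eye over the peg's upturned tip rather than dragging it against the peg, and set it down fully home in a pocket of the right nest: modules with a round tag go in the nest marked with a round disc, modules with a triangular tag in the nest marked with a triangle. When the rack is clear, lift the fresh untagged module straight up out of the open mould and hang it by its eye on either peg of the rack, behind the upturned tip. Leave the torch, the grease pot and the brown bottle at the back where they stand.

Things in the scene. Friction and masses are not known exactly. Their poses are not given: they have to be found in the camera images.
- module_a: Cured module, same shape and frame as module_new; may be absent. It hangs by its eye on a rack peg, front (-x) towards the tip, origin 98 mm below the peg axis. Up to two on a peg, 43 mm apart, one behind the other: the front one comes off first. Flat metal tag on the front of its resin block: a ROUND disc, 33 mm: passed.
- module_b: Cured module, same shape and frame as module_new; may be absent. It hangs by its eye on a rack peg, front (-x) towards the tip, origin 98 mm below the peg axis. Up to two on a peg, 43 mm apart, one behind the other: the front one comes off first. Flat metal tag on the front of its resin block: a ROUND disc, 33 mm: passed.
- module_c: Cured module, same shape and frame as module_new; may be absent. It hangs by its eye on a rack peg, front (-x) towards the tip, origin 98 mm below the peg axis. Up to two on a peg, 43 mm apart, one behind the other: the front one comes off first. Flat metal tag on the front of its resin block: a TRIANGLE, 40 mm wide, point up: rejected.
- module_d: Cured module, same shape and frame as module_new; may be absent. It hangs by its eye on a rack peg, front (-x) towards the tip, origin 98 mm below the peg axis. Up to two on a peg, 43 mm apart, one behind the other: the front one comes off first. Flat metal tag on the front of its resin block: a TRIANGLE, 40 mm wide, point up: rejected.
- module_new: Potted module, 114 mm tall, 44 wide (y), origin at the centre of its underside, z up: black resin block 16 mm thick (x), 48 high; above it a metal hanger plate 8 mm thick, 44 wide, to 114 mm, with an eye 24 wide and 32 high (z = 70 to 102 mm). About 0.16 kg. Fresh, no tag: stands upright in the open mould, lower 46 mm in the cavity, axes as the mould's.
- cure_rack: Post-cure rack, fixed: grey sheet-metal stand, base plate 200 (x) x 240 (y) x 6 mm, back panel 184 mm high with its front face at x = +60 mm, two pegs at y = +52 and -52 mm that stick out towards -x. Origin: centre of the underside of the base; -x is its front.
- peg_left (a point): Left (+y) peg, mid-shaft on the axis, 150 mm above the bench; axes as the rack's. Fixed, rigid, 8 mm thick; straight from the panel, 55 mm behind (+x), to 50 mm in front (-x), then bent up at 45 degrees; the tip ends 66 mm in front, 12 mm above the top of the shaft. A hung module lifted 18 mm (12 to 24) can slide off along -x.
- peg_right (a point): Right (-y) peg, mid-shaft on the axis, 150 mm above the bench; axes as the rack's. Fixed, rigid, 8 mm thick; straight from the panel, 55 mm behind (+x), to 50 mm in front (-x), then bent up at 45 degrees; the tip ends 66 mm in front, 12 mm above the top of the shaft. A hung module lifted 18 mm (12 to 24) can slide off along -x.
- pass_nest: Loose grey plastic block, 142 (x) x 84 (y) x 48 mm high, 0.8 kg; origin: centre of its underside. Two upright pockets at x = -2 and +42 mm, each 22 mm (x) by 50 mm (y), 38 mm deep, floor 10 mm above the bench. On the front of its top, at x = -44 mm, a flat metal ROUND disc, 36 mm: for passed modules.
- reject_nest: Loose grey plastic block, 142 (x) x 84 (y) x 48 mm high, 0.8 kg; origin: centre of its underside. Two upright pockets at x = -2 and +42 mm, each 22 mm (x) by 50 mm (y), 38 mm deep, floor 10 mm above the bench. On the front of its top, at x = -44 mm, a flat metal TRIANGLE, 44 mm wide: for rejected modules.
- pass_nest_pocket0 (a point): Centre of the floor of the front pocket (x = -2 mm) of pass_nest; axes as the nest's.
- pass_nest_pocket1 (a point): Centre of the floor of the rear pocket (x = +42 mm) of pass_nest; axes as the nest's.
- reject_nest_pocket0 (a point): Centre of the floor of the front pocket (x = -2 mm) of reject_nest; axes as the nest's.
- reject_nest_pocket1 (a point): Centre of the floor of the rear pocket (x = +42 mm) of reject_nest; axes as the nest's.
- mould: Open potting mould, fixed: aluminium block 96 x 92 mm, its top 56 mm above the bench, on a steel foot plate; upright cavity in the middle, 19 mm (x) by 47 mm (y), 46 mm deep, open at the top. Origin: centre of its underside.
- torch: Dark torch standing on its end at the back of the bench, 35 x 35 x 96 mm; bystander, origin: centre of its underside.
- grease_pot: White grease pot with a red lid at the back, 61 x 61 x 58 mm; bystander, origin: centre of its underside.
- reagent_bottle: Brown bottle with a black cap at the back, 56 x 56 x 119 mm; bystander, origin: centre of its underside.

How it is judged:
By the outcome, as a careful person would: the job done as asked, in the order asked, and still so for the second after the job is handed in, with the robot touching nothing.
Of module_a, module_b, module_c, module_d only 3 to 4 are there at a start; the rules pass over those that are not, and their reading is None.
At some moment in a run one of pass_nest, reject_nest may be knocked a few centimetres aside while the robot is not near it.
It also fails if it takes over 208 s, if anything falls off the work surface, if the arm or the gripper's body presses on something with over 40 N, if the wrist force passes 120 N, or if a joint passes its speed limit or range.

## Working session

There is one attempt and no reset: what is moved stays moved. The work goes in short steps, Python scripts to look and compute and a shell command to move; the robot and the scene stay as the last step left them, time stands still between calls to the robot, and variables do not carry over. Pictures are saved under pics/ and viewed, at most 14 in all, crops included, and the job is handed in when it is done.

```bash
ls; mkdir -p pics; python3 - <<'E'
from workcell import env
import cv2,json
for n in("scene","side","wrist"):
    cv2.imwrite(f"pics/{n}0.png",env.grab_frame(n))
    m=env.camera_model(n);print(n,m)
print(env.state())
E
```

```text
drive.py
pics
workcell.py
scene {'fx': 523.404088381601, 'fy': 523.404088381601, 'cx': 329.5052910114134, 'cy': 236.13775056080783, 'D': array([-0.05761863,  0.        ,  0.        ,  0.        ,  0.        ]), 'T': array([[-5.97633426e-01,  3.59378232e-01, -7.16715826e-01,
        -2.29847630e+02],
       [-8.01513431e-01, -2.90382118e-01,  5.22737454e-01,
         5.50494057e+02],
       [-2.02609973e-02,  8.86862736e-01,  4.61588540e-01,
         6.54681841e+02],
       [ 0.00000000e+00,  0.00000000e+00,  0.00000000e+00,
         1.00000000e+00]])}
side {'fx': 577.4628501314611, 'fy': 577.4628501314611, 'cx': 317.22992166716335, 'cy': 239.41768681617398, 'D': array([-0.1736272,  0.       ,  0.       ,  0.       ,  0.       ]), 'T': array([[-9.93829441e-01,  7.81683054e-02, -7.86940799e-02,
         5.03457910e+02],
       [-1.10792839e-01, -6.65747566e-01,  7.37905905e-01,
         1.03918150e+03],
       [ 5.29046196e-03,  7.42071354e-01,  6.70300020e-01,
         1.11368451e+03],
       [ 0.00000000e+00,  0.00000000e+0
[... 563 characters left out ...]
  1.00000000e+00]])}
{'time_s': 0.15, 'qpos': array([-6.75499362e+01,  1.83435581e+01,  8.96885105e+01, -1.71344405e-03,
        7.20414288e+01, -1.14545041e+00]), 'qvel': array([-0.01577052, -0.04248845, -0.17898793,  0.05986753,  0.05850858,
        0.03790187]), 'effort': array([ 3.17479780e-04, -4.12772369e+01, -2.32154739e+01,  7.28272763e-02,
        4.33376490e-02, -9.15542159e-05]), 'ee_pos': array([ 230.02194125, -526.60459451,  213.32254288]), 'ee_rot': array([-1.79926485e+02,  1.59705348e-04,  2.35960436e+01]), 'force': array([-1.40654818,  1.65320618, -0.06331118]), 'torque': array([-0.009437  ,  0.03994578, -0.06457395]), 'gripper_force': 0.0, 'gripper_width': 91.46729641460293}
```
View pics/scene0.png

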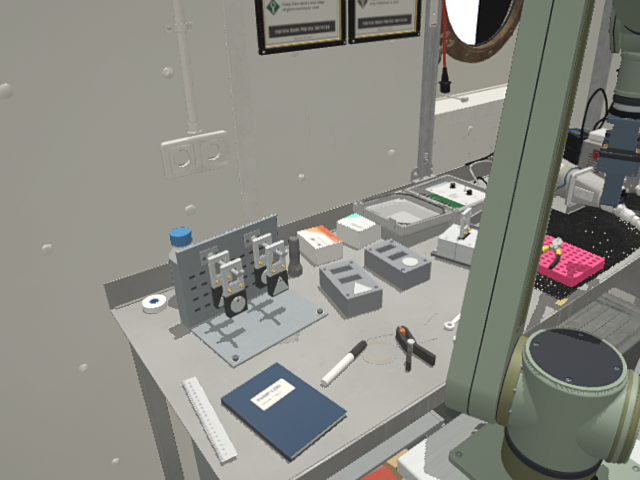

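View pics/side0.png

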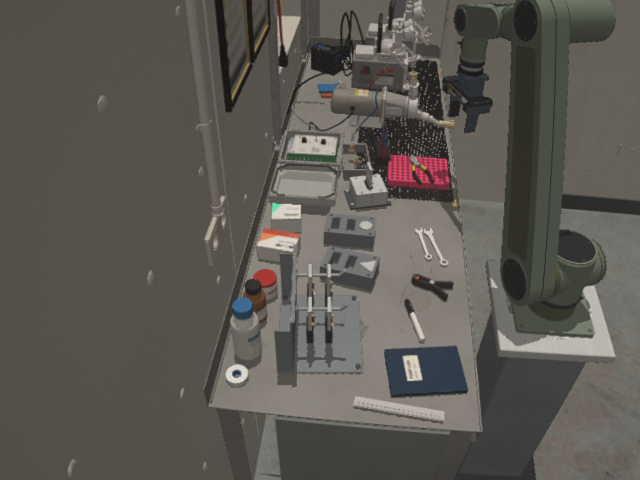

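View pics/wrist0.png

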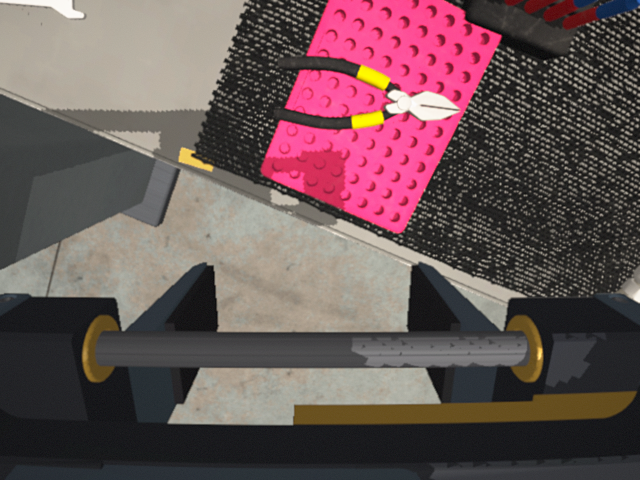

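```bash
cat > h.py <<'E'
import cv2,numpy as np
from workcell import env
def ray(m,p):
    K=np.array([[m["fx"],0,m["cx"]],[0,m["fy"],m["cy"]],[0,0,1]])
    u=cv2.undistortPoints(np.array([[p]],float),K,np.array(m["D"])).ravel()
    d=m["T"][:3,:3]@np.array([u[0],-u[1],-1]);return m["T"][:3,3],d/np.linalg.norm(d)
def plane(m,p,z):
    o,d=ray(m,p);return o+d*(z-o[2])/d[2]
def tri(*mp):
    A=np.zeros((3,3));b=np.zeros(3);R=[ray(m,p) for m,p in mp]
    for o,d in R:
        P=np.eye(3)-np.outer(d,d);A+=P;b+=P@o
    x=np.linalg.solve(A,b);return x,[round(float(np.linalg.norm((np.eye(3)-np.outer(d,d))@(x-o))),1) for o,d in R]
def proj(m,X):
    c=np.linalg.inv(m["T"])@np.append(X,1);K=np.array([[m["fx"],0,m["cx"]],[0,m["fy"],m["cy"]],[0,0,1]])
    return cv2.projectPoints(np.array([[c[0],-c[1],-c[2]]]),np.zeros(3),np.zeros(3),K,np.array(m["D"]))[0].ravel()
def fix(s):return s
E
python3 - <<'E'
import cv2
a=cv2.imread("pics/scene0.png")[200:370,160:500];b=cv2.imread("pics/side0.png")[140:390,250:420]
cv2.imwrite("pics/c1.png",cv2.resize(a,None,fx=2.35,fy=2.35,interpolation=cv2.INTER_CUBIC))
cv2.imwrite("pics/c2.png",cv2.resize(b,None,fx=2.4,fy=2.4,interpolation=cv2.INTER_CUBIC))
E
```

View pics/c1.png

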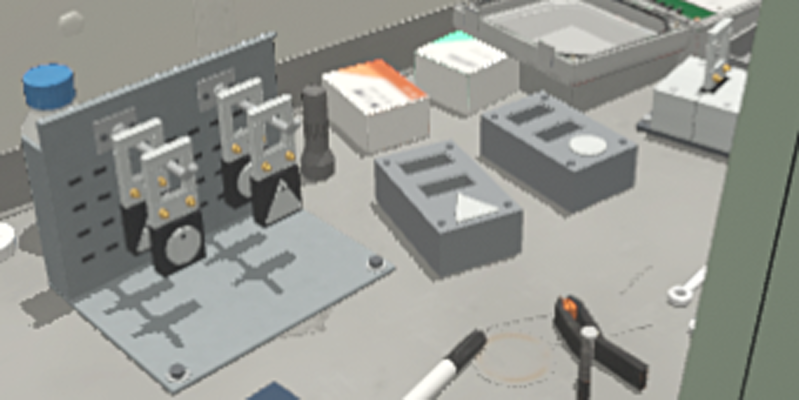

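View pics/c2.png

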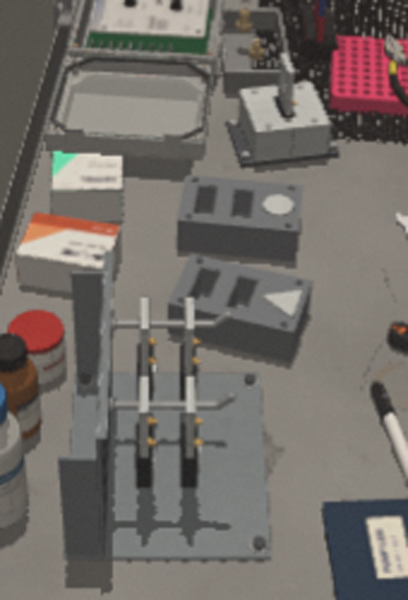

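```bash
python3 - <<'E'
from h import *
S=env.camera_model("scene");D=env.camera_model("side")
np.set_printoptions(precision=1,suppress=True)
f=lambda p:(p[0]/2.35+160-.3,p[1]/2.35+200-.3); g=lambda p:(p[0]/2.4+250-.3,p[1]/2.4+140-.3)
for n,a,b in [("disc",(587,146),(278,204)),("tri",(474,209),(288,300)),("holeL",(177,371),(259,543)),("holeR",(376,262),(250,380)),("tipL",(190,165),(232,397)),("tipR",(295,118),(228,317)),
 ("mouldtop mid-front",(716,85),(287,105)),("rej pocket0",(447,187),(243,291)),("rej pocket1",(420,161),(207,280)),("pass p0",(558,131),(243,204)),("pass p1",(527,115),(207,199))]:
    print(n,*tri((S,f(a)),(D,g(b))))
E
```

```text
disc [ 499.4 -209.    46.7] [2.9, 2.9]
tri [480.4 -48.9  47.7] [2.0, 2.0]
holeL [491.6 248.2   8.9] [1.4, 1.4]
holeR [514.5  36.6   8. ] [1.4, 1.4]
tipL [527.9 199.9 163.9] [0.6, 0.6]
tipR [539.5  96.7 163.9] [0.3, 0.3]
mouldtop mid-front [ 497.5 -396.4   53.8] [3.3, 3.3]
rej pocket0 [530.4 -59.   43.9] [3.5, 3.5]
rej pocket1 [570.8 -59.3  54.3] [4.8, 4.8]
pass p0 [ 540.6 -208.4   44.5] [1.8, 1.8]
pass p1 [ 583.5 -206.7   46.8] [3.8, 3.8]
```

```bash
cat >> h.py <<'E'
from scipy.spatial.transform import Rotation as Ro
def to(x,y,z,yaw):
    s=env.state();R=Ro.from_euler('xyz',s['ee_rot'],degrees=True)
    d=np.array([x,y,z])-s['ee_pos'];a=R.inv()*Ro.from_euler('xyz',[180,0,yaw],degrees=True)
    v=a.as_rotvec(degrees=True);print('pos',s['ee_pos'].round(1),'rot',s['ee_rot'].round(2),'F',s['force'].round(1),'w',round(s['gripper_width'],1),'t',s['time_s'])
    print('d before turn',R.inv().apply(d).round(1),'after turn',Ro.from_euler('xyz',[180,0,yaw],degrees=True).inv().apply(d).round(1),'rv',v.round(2),'len',np.linalg.norm(d).round(1))
E
python3 drive.py '0 0 -45 0 0 8.6;0 0 -42 0 0 8.6;25.8 -39.7 0 0 0 0;25.8 -39.7 0 0 0 0;25.8 -39.7 0 0 0 0;25.8 -39.7 0 0 0 0;25.8 -39.7 0 0 0 0;25.8 -39.7 0 0 0 0'
python3 drive.py '25.8 -39.7 0 0 0 0;25.8 -39.7 0 0 0 0;25.8 -39.7 0 0 0 0;25.8 -39.7 0 0 0 0;25.8 -39.7 0 0 0 0;25.8 -39.7 0 0 0 0;25.8 -39.7 0 0 0 0;25.8 -39.7 0 0 0 0'
python3 drive.py '25.8 -39.7 0 0 0 0;0 0 0 0 0 0;0 0 0 0 0 0;0 0 0 0 0 0'
python3 - <<'E'
from h import *
to(570,150,300,6.3)
m=env.camera_model("wrist");im=env.grab_frame("wrist");cv2.imwrite("pics/w1.png",im)
import pickle;pickle.dump(m,open("w1.pkl","wb"))
E
```

```text
time_s: 0.95
ee_pos: [357.7, -271.1, 300.8]
ee_rot: [-180.0, -0.0, 6.4]
force: [1.2, 1.0, 0.4]
gripper_width: 91.6
gripper_force: 0.0
time_s: 1.75
ee_pos: [527.4, 67.6, 300.7]
ee_rot: [180.0, 0.0, 6.4]
force: [0.9, -0.0, 0.9]
gripper_width: 91.1
gripper_force: 0.0
time_s: 2.15
ee_pos: [547.8, 107.2, 300.8]
ee_rot: [180.0, 0.0, 6.4]
force: [-0.5, -0.7, 0.3]
gripper_width: 91.4
gripper_force: 0.0
pos [547.8 107.2 300.8] rot [1.7996e+02 5.0000e-02 6.3700e+00] F [-0.5 -0.7  0.3] w 91.4 t 2.15
d before turn [ 26.8 -40.1   0.7] after turn [ 26.8 -40.1   0.8] rv [0.04 0.05 0.07] len 48.3
```

View pics/w1.png

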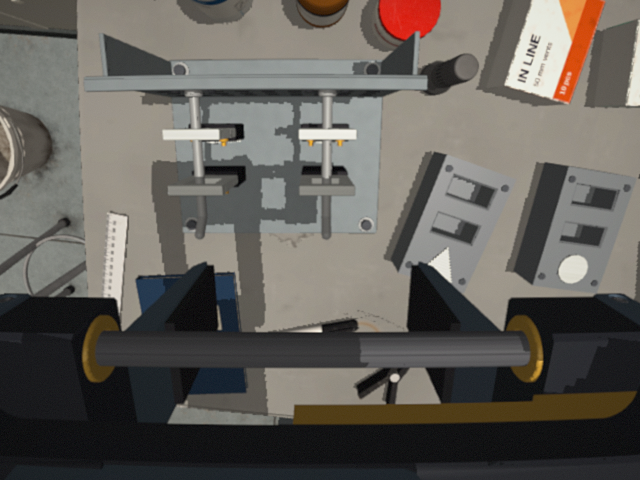

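```bash
python3 - <<'E'
from h import *
im=cv2.imread("pics/w1.png");c=im[75:255,155:365]
cv2.imwrite("pics/c3.png",cv2.resize(c,None,fx=3.3,fy=3.3,interpolation=cv2.INTER_CUBIC))
E
```

```text
(no output)
```

View pics/c3.png

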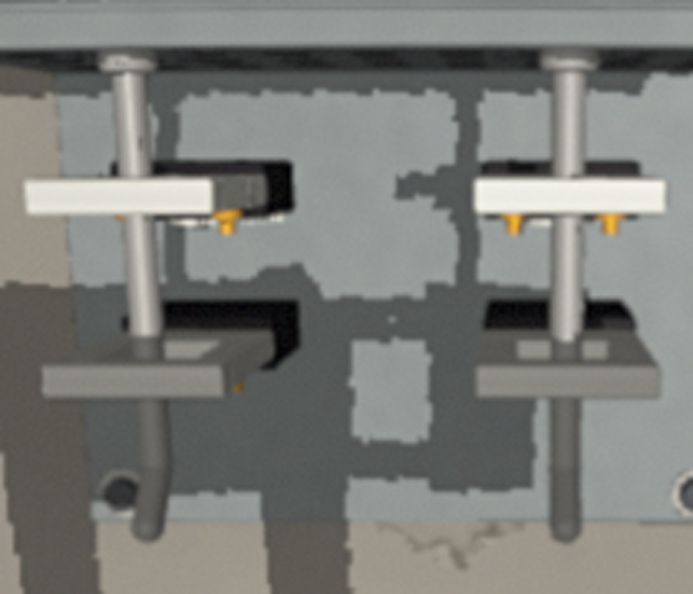

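```bash
python3 - <<'E'
from h import *
import pickle
np.set_printoptions(precision=1,suppress=True)
W=pickle.load(open("w1.pkl","rb"));S=env.camera_model("scene");D=env.camera_model("side")
w=lambda p:(p[0]/3.3+155-.35,p[1]/3.3+75-.35)
f=lambda p:(p[0]/2.35+160-.3,p[1]/2.35+200-.3); g=lambda p:(p[0]/2.4+250-.3,p[1]/2.4+140-.3)
print(tri((W,w((148,530))),(S,f((190,165))),(D,g((232,397)))),tri((W,w((566,530))),(S,f((295,118))),(D,g((228,317)))))
for n,a in dict(LF=((43,381),(223,381)),LR=((25,197),(213,197)),RF=((477,381),(660,381)),RR=((475,197),(665,197))).items():
    p=[plane(W,w(q),166) for q in a];d=p[0]-p[1];print(n,(p[0]+p[1])/2,'width',np.linalg.norm(d),'yaw',np.degrees(np.arctan2(-d[0],d[1])))
# height of front plates: scene & side
print(tri((W,w((43,397))),(S,f((143,152)))),tri((W,w((223,397))),(S,f((195,138)))))
for a,q in (("L",(146,300)),("R",(567,300))):
    print(a,plane(W,w(q),154))
for q in ((122,490),(690,492)): print('hole',plane(W,w(q),6))
E
```

```text
(array([527.8, 199.3, 163.7]), [0.9, 1.0, 0.4]) (array([539.3,  96.3, 163.9]), [0.7, 0.3, 0.6])
LF [564.6 202.9 166. ] width 43.278974872666645 yaw 6.16489424465926
LR [607.  207.6 166. ] width 43.62060940514384 yaw 5.886427356321532
RF [575.9  99.8 166. ] width 43.382393665587664 yaw 6.42200402825007
RR [618.1 104.6 166. ] width 43.4330935059164 yaw 6.457839395050607
(array([559.3, 223.7, 169.2]), [0.6, 0.6]) (array([561.9, 179.7, 164.9]), [2.0, 2.0])
L [582.5 203.7 154. ]
R [593.6 101.9 154. ]
hole [491.4 250.7   6. ]
hole [514.1  41.1   6. ]
```

```bash
python3 drive.py '9.1 -31.1 0 0 0 0;9.1 -31.1 0 0 0 0;9.1 -31 0 0 0 0;0 0 40 0 0 0;0 0 40 0 0 0;0 0 0 0 0 0;0 0 0 0 0 0' 91
python3 - <<'E'
from h import *
to(564.6,202.9,122,6.35)
E
```

```text
time_s: 2.9
ee_pos: [565.2, 202.6, 221.8]
ee_rot: [180.0, -0.0, 6.3]
force: [0.3, 0.1, 1.1]
gripper_width: 91.0
gripper_force: 0.0
pos [565.2 202.6 221.8] rot [ 1.7999e+02 -1.0000e-02  6.3100e+00] F [0.3 0.1 1.1] w 91.0 t 2.9
d before turn [-0.6 -0.4 99.8] after turn [-0.6 -0.4 99.8] rv [ 0.01 -0.01 -0.04] len 99.8
```

```bash
python3 drive.py '0 0 40 0 0 0;0 0 40 0 0 0;0 0 20 0 0 0;0 0 0 0 0 0;0 0 0 0 0 0' 91
python3 drive.py '0 0 0 0 0 0;0 0 0 0 0 0;0 0 0 0 0 0;0 0 0 0 0 0;0 0 0 0 0 0;0 0 0 0 0 0;0 0 0 0 0 0;0 0 0 0 0 0' 38 35
```

```text
time_s: 3.4
ee_pos: [567.0, 203.8, 123.7]
ee_rot: [-179.9, -0.3, 6.4]
force: [-0.4, 0.2, 0.7]
gripper_width: 91.0
gripper_force: 0.0
time_s: 4.2
ee_pos: [565.0, 203.6, 120.9]
ee_rot: [180.0, 0.0, 6.4]
force: [-0.2, 0.7, 0.9]
gripper_width: 43.7
gripper_force: 35.0
```

```bash
python3 drive.py '0 0 -9 0 0 0;0 0 -9 0 0 0;0 0 0 0 0 0;0 0 0 0 0 0'
python3 drive.py '-12 0 0 0 0 0;-15 0 0 0 0 0;-15 0 0 0 0 0;-18 0 0 0 0 0;-20 0 0 0 0 0;0 0 0 0 0 0;0 0 0 0 0 0'
python3 - <<'E'
from h import *
to(470,100,300,6.35)
S=env.grab_frame("scene");cv2.imwrite("pics/s2.png",S)
E
```

```text
time_s: 4.6
ee_pos: [565.2, 203.8, 139.4]
ee_rot: [-180.0, -0.1, 6.4]
force: [1.0, -0.7, -1.7]
gripper_width: 43.6
gripper_force: 35.0
time_s: 5.3
ee_pos: [485.3, 194.7, 139.1]
ee_rot: [180.0, -0.0, 6.4]
force: [0.3, -0.3, -1.1]
gripper_width: 44.0
gripper_force: 35.0
pos [485.3 194.7 139.1] rot [ 1.80e+02 -4.00e-02  6.42e+00] F [ 0.3 -0.3 -1.1] w 44.0 t 5.3
d before turn [ -25.7   92.4 -161. ] after turn [ -25.6   92.5 -160.9] rv [ 0.   -0.04  0.07] len 187.4
```

```bash
cat >> h.py <<'E'
def nests(m,im,verbose=0,zt=48):
    """top-face marks and pockets as rectangles on plane zt: list of (kind,cx,cy,long,short,angle)"""
    g=cv2.GaussianBlur(cv2.cvtColor(im,cv2.COLOR_BGR2GRAY),(3,3),0);out=[]
    for th in range(40,235,6):
        for c in cv2.findContours((g>th).astype(np.uint8),cv2.RETR_CCOMP,cv2.CHAIN_APPROX_NONE)[0]:
            if not 40<len(c)<1200: continue
            P=c.reshape(-1,2).astype(float)
            if P.min()<2 or P[:,0].max()>637: continue
            X=np.array([plane(m,p,zt)[:2] for p in P[::1 if len(P)<300 else 3]],np.float32)
            (cx,cy),(a,b),t=cv2.minAreaRect(X);ar=cv2.contourArea(X)
            L,s=max(a,b),min(a,b);al=t if a>=b else t+90;fill=ar/(L*s+1e-6)
            k=None
            if abs(L-50)<4 and abs(s-22)<4 and fill>.85:k='pocket'
            elif abs(L-142)<6 and abs(s-84)<6 and fill>.9:k='top'
            elif abs(L-36)<4 and abs(s-36)<4 and .7<fill<.85:k='disc';al=0
            elif abs(L-44)<5 and abs(s-38)<7 and .42<fill<.6:k='tri'
            if k: out.append((k,cx,cy,L,s,(al+90)%180-90 if k!='pocket' else al%180-90,th))
    if verbose:
        for o in out: print(o[0],np.round(o[1:],1))
    return out
E
python3 - <<'E'
from h import *
import pickle
nests(pickle.load(open("w1.pkl","rb")),cv2.imread("pics/w1.png"),1)
E
```

```text
disc [ 497.7 -207.    38.5   36.7    0.   136. ]
disc [ 497.5 -207.2   37.4   36.7    0.   142. ]
disc [ 497.5 -207.2   36.7   36.6    0.   148. ]
disc [ 497.6 -207.2   36.    35.9    0.   154. ]
disc [ 497.7 -207.1   36.    34.3    0.   160. ]
disc [ 497.6 -207.1   35.7   34.3    0.   166. ]
disc [ 497.6 -207.1   35.2   34.3    0.   172. ]
disc [ 497.6 -207.1   34.3   34.1    0.   178. ]
disc [ 497.5 -206.7   34.6   32.8    0.   184. ]
disc [ 497.4 -206.6   33.9   32.8    0.   190. ]
disc [ 497.7 -206.9   33.4   32.9    0.   196. ]
disc [ 497.7 -206.7   32.4   32.1    0.   202. ]
```

```bash
python3 drive.py '0 0 -40 0 0 0;0 0 -40 0 0 0;0 0 -40 0 0 0;0 0 -40 0 0 0;0 40 0 0 0 0;0 45 0 0 0 0;0 50 0 0 0 0;0 50 0 0 0 0'
python3 drive.py '0 50 0 0 0 0;0 50 0 0 0 0;0 50 0 0 0 0;0 40 0 0 0 0;0 28 0 0 0 0;0 0 0 0 0 0;0 0 0 0 0 0;0 0 0 0 0 0'
python3 - <<'E'
from h import *
import pickle
to(530,-205,300,2)
m=env.camera_model("wrist");im=env.grab_frame("wrist");cv2.imwrite("pics/w2.png",im);pickle.dump(m,open("w2.pkl","wb"))
nests(m,im,1)
u=proj(m,[540,-205,48]);print(u)
x,y=map(int,u);x0=max(0,x-130);y0=max(0,y-110);print(x0,y0)
cv2.imwrite("pics/c4.png",cv2.resize(im[y0:y0+200,x0:x0+266],None,fx=3,fy=3,interpolation=cv2.INTER_CUBIC))
E
```

```text
time_s: 6.15
ee_pos: [507.0, 9.2, 299.1]
ee_rot: [180.0, -0.1, 6.4]
force: [0.9, -0.5, -1.0]
gripper_width: 43.5
gripper_force: 35.0
time_s: 6.95
ee_pos: [530.7, -205.0, 298.9]
ee_rot: [-180.0, 0.0, 6.4]
force: [-0.6, -0.1, -1.5]
gripper_width: 43.5
gripper_force: 35.0
pos [ 530.7 -205.   298.9] rot [-179.97    0.      6.44] F [-0.6 -0.1 -1.5] w 43.5 t 6.95
d before turn [-0.7 -0.1 -1.1] after turn [-0.7 -0.  -1.1] rv [-0.03  0.    4.44] len 1.3
[314.46043846 189.01089649]
184 79
```

View pics/c4.png

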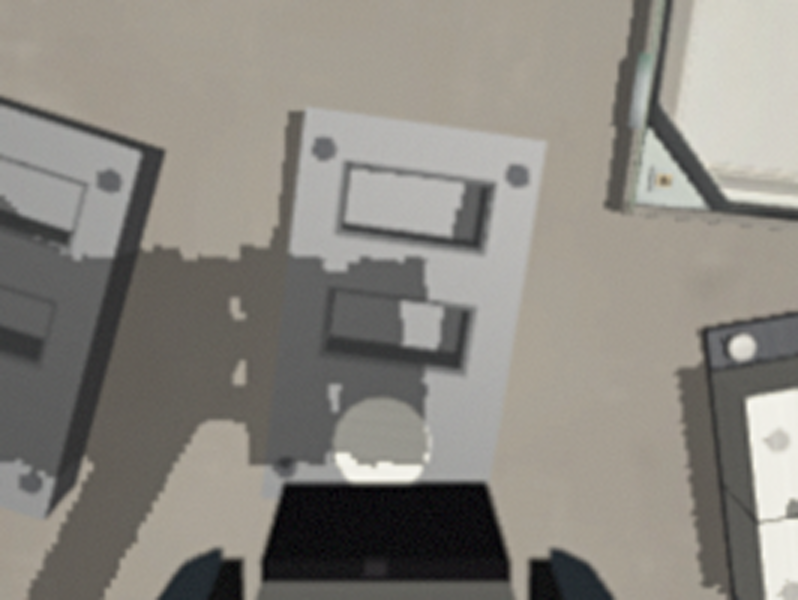

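```bash
cat >> h.py <<'E'
def rect(m,ps,z=48):
    """pocket outline clicked: far-left, far-right, near-right, near-left -> centre, sizes, yaw"""
    q=np.array([plane(m,p,z)[:2] for p in ps]);l=((q[0]-q[1])+(q[3]-q[2]))/2;d=((q[0]-q[3])+(q[1]-q[2]))/2
    print('centre',q.mean(0).round(1),'size',np.linalg.norm(l).round(1),np.linalg.norm(d).round(1),'yaw',np.degrees(np.arctan2(-l[0],l[1])).round(2),np.degrees(np.arctan2(d[1],d[0])).round(2));return q.mean(0)
E
python3 - <<'E'
from h import *
import pickle
m=pickle.load(open("w2.pkl","rb"));m1=pickle.load(open("w1.pkl","rb"))
f=lambda p:(p[0]/3+184-.33,p[1]/3+79-.33)
a=rect(m,[f(p) for p in ((346,162),(495,183),(486,251),(337,233))])
b=rect(m,[f(p) for p in ((331,287),(474,307),(466,371),(322,352))])
d=a-b;print(np.linalg.norm(d),np.degrees(np.arctan2(d[1],d[0])))
d=plane(m,f((383,445)),48)[:2];print('disc',d,a-d, np.degrees(np.arctan2(*(a-d)[::-1])))
q=[plane(m,f(p),48)[:2] for p in ((304,107),(546,140))];e=q[0]-q[1];print(np.linalg.norm(e),np.degrees(np.arctan2(-e[0],e[1])))
print('height pocket1 centre',tri((m,proj(m,[*a,48])),(m1,(595,194))))
E
```

```text
centre [ 584.3 -208.3] size 52.6 24.1 yaw -0.8 -0.68
centre [ 540.8 -207.1] size 52.1 23.5 yaw -1.3 -0.83
43.46777931051147 -1.5860328652180042
disc [ 497.50854512 -206.40326772] [86.74474996 -1.88213124] -1.242971580641327
84.09536062452956 -0.9770545533594978
height pocket1 centre (array([ 585.71841971, -208.44828673,   44.97997188]), [1.6, 1.6])
```

```bash
python3 drive.py '0 0 0 0 0 7.5;27 1.2 0 0 0 0;27 1.1 0 0 0 0;0 0 45 0 0 0;0 0 45 0 0 0;0 0 45 0 0 0;0 0 34 0 0 0;0 0 0 0 0 0'
python3 drive.py '0 0 0 0 0 0;0 0 0 0 0 0'
python3 - <<'E'
from h import *
to(584.6,-208.3,79,-1.1)
E
```

```text
time_s: 7.8
ee_pos: [581.0, -206.4, 125.0]
ee_rot: [-179.8, 0.6, -1.0]
force: [-1.5, 0.8, -1.8]
gripper_width: 43.6
gripper_force: 35.0
time_s: 8.0
ee_pos: [586.4, -209.2, 132.9]
ee_rot: [179.9, -0.3, -1.1]
force: [0.4, -0.4, -0.7]
gripper_width: 43.7
gripper_force: 35.0
pos [ 586.4 -209.2  132.9] rot [179.89  -0.29  -1.05] F [ 0.4 -0.4 -0.7] w 43.7 t 8.0
d before turn [-2.  -1.  53.8] after turn [-1.8 -0.9 53.9] rv [ 0.11 -0.29  0.05] len 53.9
```

```bash
python3 drive.py '0 0 0 0 0 0;0 0 0 0 0 0;0 0 0 0 0 0'
python3 - <<'E'
from h import *
to(584.6,-208.3,79,-1.1)
m=env.camera_model("wrist");im=env.grab_frame("wrist");cv2.imwrite("pics/w3.png",im)
E
```

```text
time_s: 8.3
ee_pos: [584.8, -209.3, 131.1]
ee_rot: [180.0, -0.1, -1.1]
force: [-0.2, 0.6, -1.5]
gripper_width: 43.8
gripper_force: 35.0
pos [ 584.8 -209.3  131.1] rot [ 1.7996e+02 -1.0000e-01 -1.1000e+00] F [-0.2  0.6 -1.5] w 43.8 t 8.3
d before turn [-0.4 -1.  52.1] after turn [-0.3 -1.  52.1] rv [ 0.04 -0.1   0.  ] len 52.1
```

View pics/w3.png

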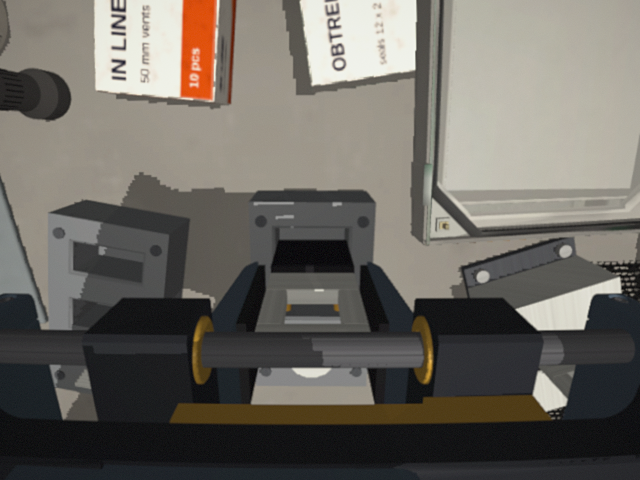

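```bash
python3 drive.py '-0.3 -1 0 0 0 0;0 0 10 0 0 0;0 0 10 0 0 0;0 0 10 0 0 0;0 0 6 0 0 0;0 0 0 0 0 0;0 0 0 0 0 0'
python3 drive.py '0 0 5 0 0 0;0 0 5 0 0 0;0 0 3 0 0 0;0 0 0 0 0 0;0 0 0 0 0 0'
python3 -c "
from h import *
to(584.6,-208.3,79,-1.1)"
```

```text
time_s: 9.05
ee_pos: [584.3, -208.1, 93.8]
ee_rot: [180.0, 0.0, -1.1]
force: [-0.1, -0.8, -1.5]
gripper_width: 43.5
gripper_force: 35.0
time_s: 9.55
ee_pos: [584.2, -208.1, 80.9]
ee_rot: [180.0, 0.0, -1.1]
force: [0.3, -0.5, -0.8]
gripper_width: 43.9
gripper_force: 35.0
pos [ 584.2 -208.1   80.9] rot [180.     0.    -1.09] F [ 0.3 -0.5 -0.8] w 43.9 t 9.55
d before turn [0.4 0.2 1.9] after turn [0.4 0.2 1.9] rv [0.   0.   0.01] len 2.0
```

Inserted freely; nudge to touch and release.

```bash
python3 drive.py '0 0 1 0 0 0;0 0 1 0 0 0;0 0 0 0 0 0;0 0 0 0 0 0'
python3 drive.py '0 0 0 0 0 0;0 0 0 0 0 0;0 0 0 0 0 0;0 0 0 0 0 0;0 0 0 0 0 0' 60
python3 drive.py '0 0 0 0 0 0;0 0 -30 0 0 0;0 0 -40 0 0 0;0 0 -45 0 0 0;0 0 -45 0 0 0;0 0 -45 0 0 0;0 0 0 0 0 0' 80
python3 -c "
from h import *
to(607,207.6,300,6.2)"
```

```text
time_s: 9.95
ee_pos: [584.2, -208.1, 79.1]
ee_rot: [180.0, -0.0, -1.1]
force: [0.6, -0.0, -0.8]
gripper_width: 43.6
gripper_force: 35.0
time_s: 10.45
ee_pos: [584.2, -208.1, 79.0]
ee_rot: [180.0, -0.0, -1.1]
force: [0.1, 0.2, -0.3]
gripper_width: 60.1
gripper_force: 0.0
time_s: 11.15
ee_pos: [586.9, -209.1, 291.7]
ee_rot: [179.7, -0.8, -1.1]
force: [0.2, 0.7, 0.3]
gripper_width: 80.3
gripper_force: 0.0
pos [ 586.9 -209.1  291.7] rot [179.72  -0.79  -1.09] F [0.2 0.7 0.3] w 80.3 t 11.15
d before turn [  12.2 -416.9  -10.2] after turn [  64.9 -412.1   -8.3] rv [ 0.33 -0.77 -7.29] len 417.3
```

```bash
python3 drive.py '0 0 0 0 0 -7.3;7.2 -45.8 0 0 0 0;7.2 -45.8 0 0 0 0;7.2 -45.8 0 0 0 0;7.2 -45.8 0 0 0 0;7.2 -45.8 0 0 0 0;7.2 -45.8 0 0 0 0;7.2 -45.8 0 0 0 0' 91
python3 drive.py '7.2 -45.8 0 0 0 0;7.2 -45.8 0 0 0 0;0 0 40 0 0 0;0 0 40 0 0 0;0 0 0 0 0 0;0 0 0 0 0 0;0 0 0 0 0 0'
python3 -c "
from h import *
S=env.camera_model('scene');D=env.camera_model('side');print(tri((S,(180,236)),(D,(242,307))))
to(607,207.6,121,6.2)"
```

```text
time_s: 11.95
ee_pos: [599.1, 117.9, 283.2]
ee_rot: [180.0, 0.0, 6.2]
force: [1.1, -0.7, -0.3]
gripper_width: 91.0
gripper_force: 0.0
time_s: 12.65
ee_pos: [605.5, 208.8, 206.3]
ee_rot: [-180.0, -0.2, 6.2]
force: [0.2, -0.7, -0.1]
gripper_width: 91.2
gripper_force: 0.0
(array([756.27866057, 223.59703869, 150.856823  ]), [2.6, 2.6])
pos [605.5 208.8 206.3] rot [-179.95   -0.24    6.17] F [ 0.2 -0.7 -0.1] w 91.2 t 12.65
d before turn [ 1.   1.4 85.3] after turn [ 1.4  1.4 85.3] rv [-0.05 -0.24 -0.03] len 85.4
```

```bash
python3 drive.py '1.2 1.2 40 0 0 0;0 0 30 0 0 0;0 0 15 0 0 0;0 0 0 0 0 0;0 0 0 0 0 0;0 0 0 0 0 0'
python3 drive.py '0 0 0 0 0 0;0 0 0 0 0 0;0 0 0 0 0 0;0 0 0 0 0 0;0 0 0 0 0 0;0 0 0 0 0 0;0 0 0 0 0 0' 38 35
python3 -c "
from h import *
to(607,207.6,121,6.2)"
```

```text
time_s: 13.25
ee_pos: [606.9, 208.0, 121.5]
ee_rot: [-179.9, -0.3, 6.2]
force: [-0.3, -0.1, 0.2]
gripper_width: 91.1
gripper_force: 0.0
time_s: 13.95
ee_pos: [605.3, 207.6, 118.8]
ee_rot: [180.0, 0.0, 6.2]
force: [0.0, -0.1, -0.4]
gripper_width: 43.9
gripper_force: 35.0
pos [605.3 207.6 118.8] rot [1.7999e+02 1.0000e-02 6.2100e+00] F [ 0.  -0.1 -0.4] w 43.9 t 13.95
d before turn [ 1.7  0.2 -2.2] after turn [ 1.7  0.2 -2.2] rv [0.01 0.01 0.01] len 2.8
```

```bash
python3 drive.py '0 0 -9 0 0 0;0 0 -9 0 0 0;0 0 0 0 0 0;0 0 0 0 0 0;0 0 0 0 0 0'
python3 drive.py '-12 0 0 0 0 0;-18 0 0 0 0 0;-18 0 0 0 0 0;-18 0 0 0 0 0;-18 0 0 0 0 0;-18 0 0 0 0 0;-18 0 0 0 0 0;0 0 0 0 0 0'
python3 -c "
from h import *
to(607,207.6,121,6.2)"
```

```text
time_s: 14.45
ee_pos: [605.1, 207.6, 136.8]
ee_rot: [180.0, 0.0, 6.2]
force: [0.0, -0.0, -1.4]
gripper_width: 43.6
gripper_force: 35.0
time_s: 15.25
ee_pos: [483.6, 194.2, 136.6]
ee_rot: [180.0, 0.2, 6.2]
force: [-0.0, 0.1, -1.8]
gripper_width: 44.1
gripper_force: 35.0
pos [483.6 194.2 136.6] rot [1.7996e+02 1.6000e-01 6.2400e+00] F [-0.   0.1 -1.8] w 44.1 t 15.25
d before turn [1.242e+02 1.000e-01 1.530e+01] after turn [124.1  -0.   15.6] rv [0.04 0.16 0.04] len 125.1
```

```bash
python3 drive.py '0 0 -40 0 0 0;0 0 -45 0 0 0;0 0 -40 0 0 0;0 0 -38 0 0 0;2 42 0 0 0 0;2 42 0 0 0 0;2 42 0 0 0 0;2 42 0 0 0 0'
python3 drive.py '1 42 0 0 0 0;0 42 0 0 0 0;0 0 0 0 0 0;0 0 0 0 0 0;0 0 0 0 0 0;0 0 0 0 0 0'
python3 - <<'E'
from h import *
import pickle
np.set_printoptions(precision=1,suppress=True)
to(520,-55,300,-12)
m=env.camera_model("wrist");im=env.grab_frame("wrist");cv2.imwrite("pics/w4.png",im);pickle.dump(m,open("w4.pkl","wb"))
nests(m,im,1)
x,y=map(int,proj(m,[535,-58,48]));x0=max(0,x-130);y0=max(0,y-110);print(x0,y0)
cv2.imwrite("pics/c5.png",cv2.resize(im[y0:y0+200,x0:x0+266],None,fx=3,fy=3,interpolation=cv2.INTER_CUBIC))
E
```

```text
time_s: 16.05
ee_pos: [513.1, 26.9, 300.1]
ee_rot: [180.0, -0.1, 6.2]
force: [1.3, -0.1, -2.2]
gripper_width: 43.6
gripper_force: 35.0
time_s: 16.65
ee_pos: [522.4, -53.8, 300.0]
ee_rot: [-180.0, -0.0, 6.3]
force: [0.3, -0.8, -1.9]
gripper_width: 43.3
gripper_force: 35.0
pos [522.4 -53.8 300. ] rot [-180.    -0.     6.3] F [ 0.3 -0.8 -1.9] w 43.3 t 16.65
d before turn [-2.5  1.  -0. ] after turn [-2.1  1.7 -0. ] rv [-0.  -0.  18.3] len 2.7
disc [680.6 -15.6  33.4  32.9   0.   76. ]
disc [681.1 -15.5  34.4  33.1   0.   82. ]
tri [ 348.6 -378.2   48.5   33.8    4.6   88. ]
tri [684.2 -11.1  43.6  42.5  13.  106. ]
disc [ 497.9 -206.6   38.2   38.     0.   166. ]
disc [ 497.6 -206.5   37.8   36.4    0.   172. ]
disc [ 497.9 -206.5   36.6   36.3    0.   178. ]
disc [ 497.7 -206.5   36.3   36.2    0.   184. ]
disc [ 497.4 -206.3   36.3   35.     0.   190. ]
disc [ 497.4 -206.1   35.6   35.     0.   196. ]
disc [ 497.6 -206.5   35.5   34.1    0.   202. ]
disc [ 498.1 -206.4   34.7   33.9    0.   208. ]
disc [ 497.9 -206.4   34.2   34.     0.   214. ]
disc [ 497.5 -206.3   34.1   32.7    0.   220. ]
disc [ 497.4 -206.1   33.5   32.7    0.   226. ]
tri [ 514.  -366.8   43.5   37.5   18.1  226. ]
188 76
```

View pics/c5.png

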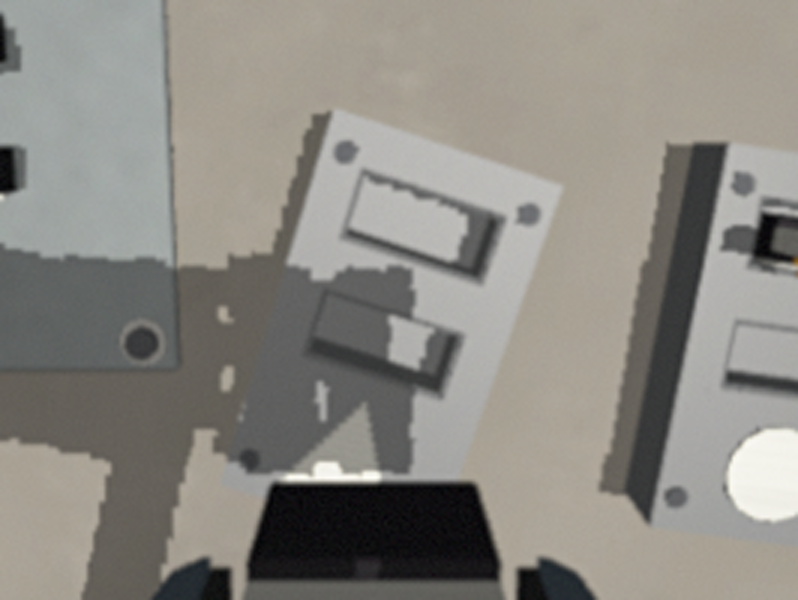

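```bash
python3 - <<'E'
from h import *
import pickle
m=pickle.load(open("w4.pkl","rb"));m1=pickle.load(open("w1.pkl","rb"))
f=lambda p:(p[0]/3+188-.33,p[1]/3+76-.33)
a=rect(m,[f(p) for p in ((363,171),(505,217),(485,284),(343,237))])
b=rect(m,[f(p) for p in ((324,290),(464,335),(442,396),(304,352))])
d=a-b;yaw=np.degrees(np.arctan2(d[1],d[0]));print(np.linalg.norm(d),yaw)
q=[plane(m,f(p),48)[:2] for p in ((332,109),(563,186))];e=q[0]-q[1];print(np.linalg.norm(e),np.degrees(np.arctan2(-e[0],e[1])))
print('height',tri((m,proj(m,[*a,48])),(m1,(468,188))))
t=np.radians(-11.5);to(a[0]-1.7*np.cos(t),a[1]-1.7*np.sin(t),130,-11.5)
E
```

```text
centre [572.9 -64.8] size 52.7 24.0 yaw -11.43 -10.07
centre [530.4 -55.3] size 52.7 23.6 yaw -11.53 -12.27
43.53972460657436 -12.655558484656243
84.41307806932154 -11.40222627929041
height (array([573.55743733, -65.74145387,  33.23649658]), [1.6, 1.6])
pos [522.3 -53.7 300. ] rot [-1.7999e+02 -1.0000e-02  6.3100e+00] F [ 0.1 -0.2 -1.1] w 43.9 t 16.7
d before turn [ 47.4  16.1 170. ] after turn [ 50.1   0.8 170. ] rv [-1.000e-02 -1.000e-02  1.781e+01] len 177.2
```

```bash
python3 drive.py '0 0 0 0 0 8.5;0 0 20 0 0 8.5;25 0.4 0 0 0 0.9;25 0.4 20 0 0 0;0 0 45 0 0 0;0 0 45 0 0 0;0 0 30 0 0 0;0 0 10 0 0 0'
python3 drive.py '0 0 0 0 0 0;0 0 0 0 0 0;0 0 0 0 0 0;0 0 0 0 0 0;0 0 0 0 0 0'
python3 - <<'E'
from h import *
t=np.radians(-11.6);to(572.9-1.7*np.cos(t),-64.8-1.7*np.sin(t),76.8,-11.6)
m=env.camera_model("wrist");im=env.grab_frame("wrist");cv2.imwrite("pics/w5.png",im)
cv2.imwrite("pics/c6.png",cv2.resize(im[180:300,230:400],None,fx=4,fy=4,interpolation=cv2.INTER_CUBIC))
E
```

```text
time_s: 17.5
ee_pos: [568.9, -64.1, 126.5]
ee_rot: [180.0, 0.4, -11.6]
force: [0.4, -0.1, -2.9]
gripper_width: 43.6
gripper_force: 35.0
time_s: 18.0
ee_pos: [571.7, -65.5, 131.1]
ee_rot: [-180.0, -0.1, -11.7]
force: [0.2, -0.1, -0.8]
gripper_width: 44.1
gripper_force: 35.0
pos [571.7 -65.5 131.1] rot [-1.80e+02 -1.30e-01 -1.17e+01] F [ 0.2 -0.1 -0.8] w 44.1 t 18.0
d before turn [-0.8 -0.9 54.3] after turn [-0.6 -0.9 54.3] rv [-0.   -0.13 -0.1 ] len 54.3
```

View pics/c6.png

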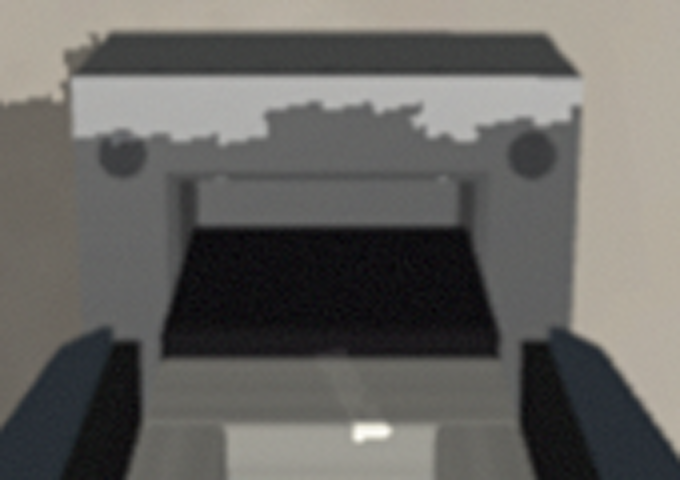

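```bash
python3 drive.py '-0.5 -0.4 0 0 0 0;0 0 10 0 0 0;0 0 10 0 0 0;0 0 10 0 0 0;0 0 6 0 0 0;0 0 0 0 0 0;0 0 0 0 0 0'
python3 drive.py '0 0 5 0 0 0;0 0 5 0 0 0;0 0 5 0 0 0;0 0 0 0 0 0;0 0 0 0 0 0;0 0 0 0 0 0'
python3 drive.py '0 0 1 0 0 0;0 0 1 0 0 0;0 0 1 0 0 0;0 0 0 0 0 0;0 0 0 0 0 0;0 0 0 0 0 0'
```

```text
time_s: 18.75
ee_pos: [570.8, -64.9, 93.7]
ee_rot: [180.0, 0.0, -11.7]
force: [1.0, 0.1, -1.3]
gripper_width: 43.7
gripper_force: 35.0
time_s: 19.35
ee_pos: [570.9, -64.9, 79.1]
ee_rot: [180.0, -0.0, -11.7]
force: [0.3, -0.0, -0.2]
gripper_width: 43.5
gripper_force: 35.0
time_s: 19.95
ee_pos: [570.9, -64.9, 76.9]
ee_rot: [180.0, -0.1, -11.7]
force: [-2.2, -0.5, 5.4]
gripper_width: 43.3
gripper_force: 35.0
```

```bash
python3 drive.py '0 0 0 0 0 0;0 0 0 0 0 0;0 0 0 0 0 0;0 0 0 0 0 0' 60
python3 drive.py '0 0 0 0 0 0;0 0 -30 0 0 0;0 0 -40 0 0 0;0 0 -45 0 0 0;0 0 -45 0 0 0;0 0 -45 0 0 0;0 0 0 0 0 0;0 0 0 0 0 0' 80
python3 -c "
from h import *
to(575.9,99.8,280,6.35)
m=env.camera_model('wrist');im=env.grab_frame('wrist');cv2.imwrite('pics/w6.png',im)
import pickle;pickle.dump(m,open('w6.pkl','wb'))"
```

```text
time_s: 20.35
ee_pos: [570.6, -64.9, 75.7]
ee_rot: [180.0, 0.0, -11.7]
force: [0.1, -0.1, 0.7]
gripper_width: 59.8
gripper_force: 0.0
time_s: 21.15
ee_pos: [571.0, -64.9, 281.8]
ee_rot: [-180.0, -0.1, -11.7]
force: [-0.2, -0.4, -0.7]
gripper_width: 79.6
gripper_force: 0.0
pos [571.  -64.9 281.8] rot [-1.800e+02 -1.300e-01 -1.169e+01] F [-0.2 -0.4 -0.7] w 79.6 t 21.15
d before turn [ -28.6 -162.3    1.8] after turn [  23.1 -163.2    1.8] rv [  0.02  -0.13 -18.04] len 164.8
```

```bash
python3 drive.py '0 0 0 0 0 -8.5;0 0 0 0 0 -8.5;0 0 0 0 0 -1;6 -41 0 0 0 0;6 -41 0 0 0 0;6 -41 0 0 0 0;5.1 -40.2 20 0 0 0;0 0 40 0 0 0' 91
python3 drive.py '0 0 20 0 0 0;0 0 0 0 0 0;0 0 0 0 0 0;0 0 0 0 0 0;0 0 0 0 0 0'
python3 -c "
from h import *
to(575.9,99.8,121,6.35)"
```

```text
time_s: 22.0
ee_pos: [577.2, 104.7, 221.8]
ee_rot: [-179.9, -0.3, 6.4]
force: [0.8, 0.6, -0.2]
gripper_width: 91.3
gripper_force: 0.0
time_s: 22.5
ee_pos: [576.6, 99.6, 202.4]
ee_rot: [-180.0, -0.2, 6.2]
force: [0.1, -0.3, 1.0]
gripper_width: 91.1
gripper_force: 0.0
pos [576.6  99.6 202.4] rot [-1.80e+02 -1.60e-01  6.24e+00] F [ 0.1 -0.3  1. ] w 91.1 t 22.5
d before turn [-0.9 -0.2 81.4] after turn [-0.7 -0.2 81.4] rv [-0.   -0.16 -0.11] len 81.4
```

```bash
python3 drive.py '0 0 40 0 0 0;0 0 30 0 0 0;0 0 12 0 0 0;0 0 0 0 0 0;0 0 0 0 0 0;0 0 0 0 0 0;0 0 0 0 0 0'
python3 drive.py '0 0 0 0 0 0;0 0 0 0 0 0;0 0 0 0 0 0;0 0 0 0 0 0;0 0 0 0 0 0;0 0 0 0 0 0;0 0 0 0 0 0' 38 35
python3 -c "
from h import *
to(575.9,99.8,121,6.35)"
python3 drive.py '0 0 -9 0 0 0;0 0 -9 0 0 0;0 0 0 0 0 0;0 0 0 0 0 0;0 0 0 0 0 0'
python3 drive.py '-12 0 0 0 0 0;-18 0 0 0 0 0;-18 0 0 0 0 0;-18 0 0 0 0 0;-18 0 0 0 0 0;0 0 0 0 0 0;0 0 0 0 0 0'
```

```text
time_s: 23.2
ee_pos: [576.7, 100.0, 120.5]
ee_rot: [-180.0, -0.2, 6.3]
force: [0.4, -0.7, -0.2]
gripper_width: 91.0
gripper_force: 0.0
time_s: 23.9
ee_pos: [575.7, 99.8, 118.9]
ee_rot: [180.0, 0.0, 6.3]
force: [-0.7, 0.3, 0.5]
gripper_width: 44.0
gripper_force: 35.0
pos [575.7  99.8 118.9] rot [1.7999e+02 1.0000e-02 6.3000e+00] F [-0.7  0.3  0.5] w 44.0 t 23.9
d before turn [ 0.2  0.  -2.1] after turn [ 0.2  0.  -2.1] rv [ 0.01  0.01 -0.05] len 2.1
time_s: 24.4
ee_pos: [575.5, 99.8, 136.8]
ee_rot: [180.0, 0.0, 6.3]
force: [0.2, 0.3, -1.6]
gripper_width: 43.7
gripper_force: 35.0
time_s: 25.1
ee_pos: [492.2, 90.6, 137.1]
ee_rot: [180.0, -0.1, 6.3]
force: [-0.1, -0.8, -1.6]
gripper_width: 43.9
gripper_force: 35.0
```

```bash
python3 drive.py '0 0 -40 0 0 0;0 0 -45 0 0 0;0 0 -40 0 0 0;0 0 -38 0 0 0;3.5 36.7 0 0 0 0;3.5 36.7 0 0 0 0;3.5 36.7 0 0 0 0;3.6 36.7 0 0 0 0'
python3 drive.py '0 0 0 0 0 0;0 0 0 0 0 0;0 0 0 0 0 0;0 0 0 0 0 0'
cat >> h.py <<'E'
def shift(ref,im,box):
    x0,y0,x1,y1=box;t=ref[y0:y1,x0:x1];r=cv2.matchTemplate(im[max(0,y0-40):y1+40,max(0,x0-40):x1+40],t,cv2.TM_CCOEFF_NORMED)
    _,v,_,l=cv2.minMaxLoc(r);print('score',round(v,3),'shift px',l[0]-(x0-max(0,x0-40)),l[1]-(y0-max(0,y0-40)))
E
python3 - <<'E'
from h import *
import pickle
to(522.4,-53.8,300,6.3)
m=env.camera_model("wrist");im=env.grab_frame("wrist");cv2.imwrite("pics/w7.png",im);pickle.dump(m,open("w7.pkl","wb"))
r=cv2.imread("pics/w4.png")
shift(r,im,(285,165,345,210));shift(r,im,(255,200,345,232)); shift(r,im,(400,120,452,270))
print([o for o in nests(m,im) if o[0]=='disc'][:3])
E
```

```text
time_s: 25.9
ee_pos: [523.4, -55.2, 300.1]
ee_rot: [180.0, -0.1, 6.3]
force: [0.6, 0.2, -1.5]
gripper_width: 43.5
gripper_force: 35.0
time_s: 26.3
ee_pos: [522.4, -52.7, 300.0]
ee_rot: [-180.0, -0.0, 6.4]
force: [-0.2, -0.1, -2.0]
gripper_width: 43.8
gripper_force: 35.0
pos [522.4 -52.7 300. ] rot [-1.7999e+02 -1.0000e-02  6.3900e+00] F [-0.2 -0.1 -2. ] w 43.8 t 26.3
d before turn [-0.2  1.1 -0. ] after turn [-0.2  1.1 -0. ] rv [-0.01 -0.01  0.09] len 1.1
score 0.942 shift px 0 0
score 0.968 shift px 0 0
score 0.996 shift px 1 0
[('disc', 680.5468139648438, -15.175561904907227, 32.847991943359375, 32.75621032714844, 0, 76), ('disc', 497.7292785644531, -206.08377075195312, 38.023521423339844, 37.38096618652344, 0, 166), ('disc', 497.6156311035156, -206.67176818847656, 37.30736541748047, 36.84664535522461, 0, 172)]
```

```bash
python3 drive.py '0 0 0 0 0 8.5;0 0 20 0 0 8.5;8.2 1 20 0 0 1;0 0 40 0 0 0;0 0 45 0 0 0;0 0 35 0 0 0;0 0 10 0 0 0;0 0 0 0 0 0'
python3 drive.py '0 0 0 0 0 0;0 0 0 0 0 0;0 0 0 0 0 0;0 0 0 0 0 0;0 0 0 0 0 0'
python3 - <<'E'
from h import *
to(530.2,-55.3,76.9,-11.6)
E
```

```text
time_s: 27.15
ee_pos: [529.7, -55.6, 129.1]
ee_rot: [180.0, 0.1, -11.6]
force: [-0.3, -0.4, -0.1]
gripper_width: 43.8
gripper_force: 35.0
time_s: 27.65
ee_pos: [530.5, -56.3, 130.5]
ee_rot: [-180.0, -0.1, -11.7]
force: [0.5, 0.0, -2.0]
gripper_width: 43.7
gripper_force: 35.0
pos [530.5 -56.3 130.5] rot [-1.80e+02 -6.00e-02 -1.17e+01] F [ 0.5  0.  -2. ] w 43.7 t 27.65
d before turn [-0.5 -0.9 53.6] after turn [-0.5 -0.9 53.6] rv [-0.   -0.06 -0.1 ] len 53.6
```

```bash
python3 drive.py '-0.4 -0.6 0 0 0 0;0 0 10 0 0 0;0 0 10 0 0 0;0 0 10 0 0 0;0 0 6 0 0 0;0 0 0 0 0 0;0 0 0 0 0 0'
python3 drive.py '0 0 5 0 0 0;0 0 5 0 0 0;0 0 4 0 0 0;0 0 0 0 0 0;0 0 0 0 0 0;0 0 0 0 0 0'
python3 drive.py '0 0 1 0 0 0;0 0 1 0 0 0;0 0 1 0 0 0;0 0 0 0 0 0;0 0 0 0 0 0;0 0 0 0 0 0'
```

```text
time_s: 28.35
ee_pos: [530.1, -55.6, 93.7]
ee_rot: [180.0, 0.0, -11.7]
force: [-0.6, 0.9, -1.4]
gripper_width: 43.8
gripper_force: 35.0
time_s: 28.95
ee_pos: [530.2, -55.6, 80.1]
ee_rot: [180.0, -0.0, -11.7]
force: [0.3, 0.6, -1.7]
gripper_width: 43.7
gripper_force: 35.0
time_s: 29.55
ee_pos: [530.1, -55.6, 77.0]
ee_rot: [180.0, -0.0, -11.7]
force: [-0.5, 1.2, -0.6]
gripper_width: 43.8
gripper_force: 35.0
```

```bash
python3 drive.py '0 0 0.5 0 0 0;0 0 0 0 0 0;0 0 0 0 0 0;0 0 0 0 0 0;0 0 0 0 0 0' 60
python3 drive.py '0 0 0 0 0 0;0 0 -30 0 0 0;0 0 -40 0 0 0;0 0 -45 0 0 0;0 0 -45 0 0 0;0 0 -45 0 0 0;0 0 0 0 0 0;0 0 0 0 0 0' 80
python3 -c "
from h import *
to(618.1,104.6,280,6.35)
m=env.camera_model('wrist');im=env.grab_frame('wrist');cv2.imwrite('pics/w8.png',im)"
```

```text
time_s: 30.05
ee_pos: [530.0, -55.6, 76.5]
ee_rot: [180.0, -0.0, -11.7]
force: [0.7, 0.1, 0.3]
gripper_width: 59.9
gripper_force: 0.0
time_s: 30.85
ee_pos: [530.2, -55.6, 282.3]
ee_rot: [-180.0, -0.1, -11.7]
force: [-0.0, 0.1, -0.8]
gripper_width: 79.9
gripper_force: 0.0
pos [530.2 -55.6 282.3] rot [-1.7999e+02 -1.3000e-01 -1.1700e+01] F [-0.   0.1 -0.8] w 79.9 t 30.85
d before turn [  53.6 -174.7    2.5] after turn [ 105.1 -149.5    2.3] rv [ 1.000e-02 -1.300e-01 -1.805e+01] len 182.8
```

```bash
python3 drive.py '0 0 0 0 0 -8.5;0 0 0 0 0 -8.5;0 0 0 0 0 -1;26 -37 0 0 0 0;26 -37 0 0 0 0;26 -37 0 0 0 0;26 -37.5 20 0 0 0;0 0 40 0 0 0' 91
python3 drive.py '0 0 20 0 0 0;0 0 0 0 0 0;0 0 0 0 0 0;0 0 0 0 0 0;0 0 0 0 0 0'
python3 -c "
from h import *
to(618.1,104.6,119.5,6.35)"
```

```text
time_s: 31.7
ee_pos: [620.6, 108.6, 221.4]
ee_rot: [-179.9, -0.4, 6.4]
force: [0.4, -0.9, -0.5]
gripper_width: 91.3
gripper_force: 0.0
time_s: 32.2
ee_pos: [617.8, 103.2, 203.2]
ee_rot: [-180.0, -0.2, 6.2]
force: [0.5, -0.5, -0.1]
gripper_width: 91.0
gripper_force: 0.0
pos [617.8 103.2 203.2] rot [-180.     -0.18    6.25] F [ 0.5 -0.5 -0.1] w 91.0 t 32.2
d before turn [ 0.1 -1.3 83.7] after turn [ 0.4 -1.3 83.7] rv [-0.   -0.18 -0.1 ] len 83.7
```

```bash
python3 drive.py '0.8 -1 40 0 0 0;0 0 30 0 0 0;0 0 12 0 0 0;0 0 0 0 0 0;0 0 0 0 0 0;0 0 0 0 0 0;0 0 0 0 0 0'
python3 drive.py '0 0 0 0 0 0;0 0 0 0 0 0;0 0 0 0 0 0;0 0 0 0 0 0;0 0 0 0 0 0;0 0 0 0 0 0;0 0 0 0 0 0' 38 35
python3 -c "
from h import *
to(618.1,104.6,119.5,6.35)"
python3 drive.py '0 0 -9 0 0 0;0 0 -9 0 0 0;0 0 0 0 0 0;0 0 0 0 0 0;0 0 0 0 0 0'
python3 drive.py '-12 0 0 0 0 0;-18 0 0 0 0 0;-18 0 0 0 0 0;-18 0 0 0 0 0;-18 0 0 0 0 0;-18 0 0 0 0 0;-18 0 0 0 0 0;0 0 0 0 0 0'
```

```text
time_s: 32.9
ee_pos: [618.7, 104.7, 121.1]
ee_rot: [-180.0, -0.2, 6.3]
force: [0.4, 0.1, 0.8]
gripper_width: 90.9
gripper_force: 0.0
time_s: 33.6
ee_pos: [617.7, 104.5, 119.4]
ee_rot: [180.0, 0.0, 6.3]
force: [-0.1, -0.2, -0.1]
gripper_width: 43.6
gripper_force: 35.0
pos [617.7 104.5 119.4] rot [179.99   0.     6.3 ] F [-0.1 -0.2 -0.1] w 43.6 t 33.6
d before turn [ 0.4 -0.1 -0.1] after turn [ 0.4 -0.1 -0.1] rv [ 0.01  0.   -0.05] len 0.4
time_s: 34.1
ee_pos: [617.5, 104.5, 137.3]
ee_rot: [180.0, 0.0, 6.3]
force: [0.4, 0.0, -1.1]
gripper_width: 43.9
gripper_force: 35.0
time_s: 34.9
ee_pos: [495.9, 91.0, 137.1]
ee_rot: [180.0, 0.2, 6.3]
force: [-0.2, -1.1, -2.0]
gripper_width: 43.8
gripper_force: 35.0
```

```bash
python3 drive.py '0 0 -40 0 0 0;0 0 -45 0 0 0;0 0 -40 0 0 0;0 0 -37 0 0 0;1 42 0 0 0 0;1 46 0 0 0 0;0 46 0 0 0 0;0 46 0 0 0 0'
python3 drive.py '0 46 0 0 0 0;0 42 0 0 0 0;0 30 0 0 0 0;0 0 0 0 0 0;0 0 0 0 0 0;0 0 0 0 0 0;0 0 0 0 0 0'
python3 - <<'E'
from h import *
import pickle
to(530.7,-205,299,6.4)
m=env.camera_model("wrist");im=env.grab_frame("wrist");cv2.imwrite("pics/w9.png",im);pickle.dump(m,open("w9.pkl","wb"))
r=cv2.imread("pics/w2.png")
shift(r,im,(285,168,350,210));shift(r,im,(340,120,370,240)); shift(r,im,(280,200,335,238))
E
```

```text
time_s: 35.7
ee_pos: [521.1, -89.1, 299.6]
ee_rot: [180.0, -0.1, 6.3]
force: [0.8, 0.1, -0.8]
gripper_width: 43.7
gripper_force: 35.0
time_s: 36.4
ee_pos: [533.4, -203.6, 299.6]
ee_rot: [-180.0, -0.0, 6.4]
force: [-0.1, -0.2, -1.1]
gripper_width: 43.9
gripper_force: 35.0
pos [ 533.4 -203.6  299.6] rot [-1.80e+02 -2.00e-02  6.39e+00] F [-0.1 -0.2 -1.1] w 43.9 t 36.4
d before turn [-2.8  1.1  0.6] after turn [-2.8  1.1  0.6] rv [-0.   -0.02 -0.01] len 3.1
score 0.968 shift px 0 2
score 0.522 shift px 1 1
score 0.918 shift px 0 0
```

```bash
python3 drive.py '0 0 0 0 0 7.5;7 3.4 20 0 0 0;0 0 40 0 0 0;0 0 45 0 0 0;0 0 40 0 0 0;0 0 24 0 0 0;0 0 0 0 0 0;0 0 0 0 0 0'
python3 drive.py '0 0 0 0 0 0;0 0 0 0 0 0;0 0 0 0 0 0;0 0 0 0 0 0'
python3 - <<'E'
from h import *
to(540.4,-207.1,77.4,-1.1)
im=env.grab_frame("wrist");cv2.imwrite("pics/c7.png",cv2.resize(im[180:300,230:400],None,fx=4,fy=4,interpolation=cv2.INTER_CUBIC))
E
```

```text
time_s: 37.25
ee_pos: [540.8, -207.8, 131.3]
ee_rot: [180.0, -0.1, -1.1]
force: [-0.5, 0.2, 0.1]
gripper_width: 43.8
gripper_force: 35.0
time_s: 37.65
ee_pos: [540.4, -208.3, 131.3]
ee_rot: [180.0, -0.1, -1.2]
force: [0.3, 0.7, -1.2]
gripper_width: 43.5
gripper_force: 35.0
pos [ 540.4 -208.3  131.3] rot [ 1.7996e+02 -8.0000e-02 -1.2000e+00] F [ 0.3  0.7 -1.2] w 43.5 t 37.65
d before turn [-0.1 -1.3 53.9] after turn [-0.  -1.2 53.9] rv [ 0.04 -0.08 -0.1 ] len 53.9
```

View pics/c7.png

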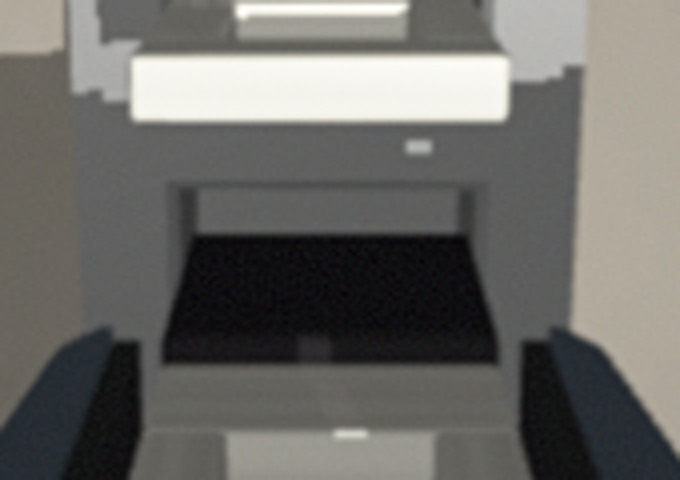

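```bash
python3 drive.py '0 -0.5 0 0 0 0;0 0 10 0 0 0;0 0 10 0 0 0;0 0 10 0 0 0;0 0 6 0 0 0;0 0 0 0 0 0;0 0 0 0 0 0'
python3 drive.py '0 0 5 0 0 0;0 0 5 0 0 0;0 0 4 0 0 0;0 0 0 0 0 0;0 0 0 0 0 0;0 0 0 0 0 0'
python3 drive.py '0 0 1 0 0 0;0 0 1 0 0 0;0 0 1 0 0 0;0 0 0.5 0 0 0;0 0 0 0 0 0;0 0 0 0 0 0'
```

```text
time_s: 38.4
ee_pos: [540.2, -207.7, 94.3]
ee_rot: [180.0, 0.0, -1.2]
force: [-0.3, 0.3, -1.3]
gripper_width: 43.8
gripper_force: 35.0
time_s: 39.0
ee_pos: [540.3, -207.7, 80.6]
ee_rot: [180.0, -0.0, -1.2]
force: [-0.1, -0.1, -1.3]
gripper_width: 44.0
gripper_force: 35.0
time_s: 39.6
ee_pos: [540.2, -207.7, 77.4]
ee_rot: [180.0, -0.0, -1.2]
force: [-0.4, 1.5, 4.6]
gripper_width: 43.4
gripper_force: 35.0
```

```bash
python3 drive.py '0 0 0 0 0 0;0 0 0 0 0 0;0 0 0 0 0 0;0 0 0 0 0 0' 60
python3 drive.py '0 0 0 0 0 0;0 0 -30 0 0 0;0 0 -40 0 0 0;0 0 -45 0 0 0;0 0 -45 0 0 0;0 0 -45 0 0 0;0 0 -20 0 0 0' 91
python3 drive.py '-12 45 0 0 0 0;-12 45 0 0 0 0;-12 45 0 0 0 0;-12 45 0 0 0 0;0 0 0 0 0 0;0 0 0 0 0 0;0 0 0 0 0 0;0 0 0 0 0 0'
python3 - <<'E'
from h import *
import pickle
to(490,-390,300,-1)
m=env.camera_model("wrist");im=env.grab_frame("wrist");cv2.imwrite("pics/w10.png",im);pickle.dump(m,open("w10.pkl","wb"))
E
```

```text
time_s: 40.0
ee_pos: [540.1, -207.7, 76.7]
ee_rot: [180.0, 0.0, -1.2]
force: [0.1, -0.0, 0.4]
gripper_width: 60.0
gripper_force: 0.0
time_s: 40.7
ee_pos: [541.4, -208.2, 307.0]
ee_rot: [179.8, -0.4, -1.2]
force: [0.5, -0.6, -0.5]
gripper_width: 91.0
gripper_force: 0.0
time_s: 41.5
ee_pos: [488.9, -385.3, 302.2]
ee_rot: [-180.0, -0.0, -1.1]
force: [0.8, 0.7, -0.3]
gripper_width: 90.9
gripper_force: 0.0
pos [ 488.9 -385.3  302.2] rot [-1.7999e+02 -1.0000e-02 -1.0900e+00] F [ 0.8  0.7 -0.3] w 90.9 t 41.5
d before turn [1.2 4.7 2.2] after turn [1.2 4.7 2.2] rv [-0.01 -0.01 -0.09] len 5.3
```

View pics/w10.png

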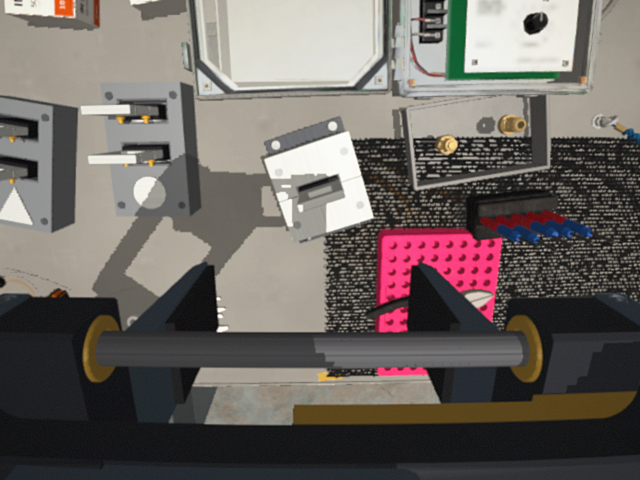

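```bash
python3 - <<'E'
from h import *
import pickle
m=pickle.load(open("w10.pkl","rb"));im=cv2.imread("pics/w10.png");g=cv2.GaussianBlur(cv2.cvtColor(im,cv2.COLOR_BGR2GRAY),(3,3),0)
print(g[150:240:6,255:380:5])
for th in (170,180,190,200,205,210):
    for c in cv2.findContours((g>th).astype(np.uint8),cv2.RETR_EXTERNAL,cv2.CHAIN_APPROX_NONE)[0]:
        P=c.reshape(-1,2).astype(float)
        if len(P)<150 or not(250<P[:,0].min() and P[:,0].max()<400 and P[:,1].min()>110 and P[:,1].max()<260): continue
        X=np.array([plane(m,p,56)[:2] for p in P],np.float32);r=cv2.minAreaRect(X);print(th,r,cv2.contourArea(X))
E
```

```text
[[168 167 156 112 130  93  96 192 246 249 248 249 249 250 251 251 251 237
  227 251  84  62  69  47  88]
 [170 147 109 148 237 248 246 248 247 248 246 249 249 248 250 251 251 251
  251 251 212  31  35  66  87]
 [168 165 203 247 247 247 245 246 247 247 247 248 248 248 249 250 250 251
  251 251 252  63  45  45  35]
 [168 168 119 246 243 235 246 246 247 246 248 247 248 249 248 250 251 251
  251 251 250  98 100  74 119]
 [111 110 106 234 229 219 247 236 214 212 183 170 231 177 187 245 175 247
  251 251 250 207  32  33  48]
 [100 100  99 108 158 159 157 155 157 158 157 155 121  50  22  53  79 183
  234 242 249 251  28  30  38]
 [ 97  99 142 126 156 170 239 213 149  72  24  27  57  91 116 136 100 106
  251 250 250 248 142 102  83]
 [ 99 105 165 164 126 218 206 158 156  85 101 142 162 160 140 115 135 155
  246 249 250 248 227  63  96]
 [100 106 166 165 116 247 242 170 146 101  99 112 127 154 157 154 151 172
  241 249 249 248 249  53  70]
 [100 107 165 165 160 215 246 246 155 181 158 156 155 150 163 248 247 248
  249 250 244 219 247 138  65]
 [100  99 166 166 165 121 246 246 158 240 146 155 
[... 519 characters left out ...]
), (97.62884521484375, 94.21822357177734), 17.421274185180664) 5080.487529015169
180 ((499.29656982421875, -392.6240539550781), (96.76710510253906, 93.47579956054688), 17.05399513244629) 4953.2286243047565
190 ((499.2581787109375, -392.7494201660156), (96.66291809082031, 92.92854309082031), 17.218782424926758) 4888.982406291179
200 ((499.3109130859375, -392.54168701171875), (96.04579162597656, 92.47634887695312), 17.060884475708008) 4825.65857783705
205 ((499.470947265625, -392.27545166015625), (96.14722442626953, 92.09876251220703), 16.70052719116211) 4790.0976571030915
210 ((499.1653747558594, -392.5228271484375), (95.7341537475586, 91.95252990722656), 17.016063690185547) 4730.706243245862
```

```bash
python3 drive.py '0 0 0 0 0 -8.5;0 0 20 0 0 -8.5;0 0 0 0 0 -1.1;7.8 10 20 0 0 0;0 0 40 0 0 0;0 0 40 0 0 0;0 0 20 0 0 0;0 0 0 0 0 0'
python3 drive.py '0 0 0 0 0 0;0 0 0 0 0 0;0 0 0 0 0 0;0 0 0 0 0 0'
python3 - <<'E'
from h import *
to(499.3,-392.6,77.5,17.0)
E
```

```text
time_s: 42.35
ee_pos: [497.5, -392.1, 159.1]
ee_rot: [-179.7, 0.2, 16.8]
force: [0.0, 0.0, -0.2]
gripper_width: 91.0
gripper_force: 0.0
time_s: 42.75
ee_pos: [499.2, -394.3, 163.4]
ee_rot: [179.9, -0.1, 16.9]
force: [0.6, -0.3, -0.1]
gripper_width: 90.8
gripper_force: 0.0
pos [ 499.2 -394.3  163.4] rot [ 1.7988e+02 -8.0000e-02  1.6890e+01] F [ 0.6 -0.3 -0.1] w 90.8 t 42.75
d before turn [ 0.4 -1.8 85.9] after turn [ 0.5 -1.6 85.9] rv [ 0.12 -0.08 -0.11] len 85.9
```

```bash
python3 drive.py '0.3 -1.2 30 0 0 0;0 0 30 0 0 0;0 0 18 0 0 0;0 0 6 0 0 0;0 0 0 0 0 0;0 0 0 0 0 0;0 0 0 0 0 0;0 0 0 0 0 0'
python3 - <<'E'
from h import *
to(499.3,-392.6,77.5,17.0)
m=env.camera_model("wrist");im=env.grab_frame("wrist");cv2.imwrite("pics/w11.png",im)
E
```

```text
time_s: 43.55
ee_pos: [499.2, -393.1, 79.2]
ee_rot: [179.9, -0.1, 16.9]
force: [-0.1, -0.0, 0.2]
gripper_width: 90.6
gripper_force: 0.0
pos [ 499.2 -393.1   79.2] rot [ 1.7989e+02 -7.0000e-02  1.6910e+01] F [-0.1 -0.   0.2] w 90.6 t 43.55
d before turn [ 0.2 -0.5  1.7] after turn [ 0.2 -0.5  1.7] rv [ 0.11 -0.07 -0.09] len 1.8
```

```bash
python3 drive.py '0.2 -0.3 1 0 0 0;0 0 0 0 0 0;0 0 0 0 0 0;0 0 0 0 0 0;0 0 0 0 0 0;0 0 0 0 0 0;0 0 0 0 0 0;0 0 0 0 0 0' 38 30
python3 drive.py '0 0 -2 0 0 0;0 0 0 0 0 0;0 0 0 0 0 0'
python3 drive.py '0 0 -8 0 0 0;0 0 -10 0 0 0;0 0 -10 0 0 0;0 0 -10 0 0 0;0 0 -10 0 0 0;0 0 -10 0 0 0;0 0 0 0 0 0;0 0 0 0 0 0'
python3 -c "
from h import *
to(480,91,144,6.35)"
```

```text
time_s: 44.4
ee_pos: [498.8, -392.4, 76.9]
ee_rot: [180.0, -0.0, 16.9]
force: [0.9, -0.7, 0.3]
gripper_width: 44.1
gripper_force: 30.0
time_s: 44.7
ee_pos: [498.7, -392.2, 78.8]
ee_rot: [-180.0, 0.0, 16.9]
force: [-0.1, 0.1, -1.7]
gripper_width: 43.9
gripper_force: 30.0
time_s: 45.5
ee_pos: [498.8, -392.3, 137.2]
ee_rot: [180.0, -0.0, 16.9]
force: [1.3, 0.5, -1.9]
gripper_width: 43.8
gripper_force: 30.0
pos [ 498.8 -392.3  137.2] rot [ 1.7998e+02 -1.0000e-02  1.6900e+01] F [ 1.3  0.5 -1.9] w 43.8 t 45.5
d before turn [ 122.6 -467.9   -6.9] after turn [  34.8 -482.4   -6.8] rv [ 2.000e-02 -1.000e-02  1.055e+01] len 483.7
```

```bash
python3 drive.py '0 0 -40 0 0 0;0 0 -45 0 0 0;0 0 -40 0 0 5.3;0 0 -35 0 0 5.3;3.7 -43.7 0 0 0 0;3.7 -43.7 0 0 0 0;3.7 -43.7 0 0 0 0;3.7 -43.7 0 0 0 0'
python3 drive.py '3.7 -43.7 0 0 0 0;3.7 -43.7 0 0 0 0;3.7 -43.7 0 0 0 0;3.7 -43.7 0 0 0 0;3.7 -43.7 0 0 0 0;3.7 -43.7 0 0 0 0;3.4 -43.7 0 0 0 0;0 0 0 0 0 0'
python3 drive.py '0 0 40 0 0 0;0 0 40 0 0 0;0 0 40 0 0 0;0 0 33 0 0 0;0 0 0 0 0 0;0 0 0 0 0 0;0 0 0 0 0 0;0 0 0 0 0 0'
python3 -c "
from h import *
to(485.6,90.3,137,6.35)"
```

```text
time_s: 46.3
ee_pos: [493.6, -215.3, 296.2]
ee_rot: [-180.0, 0.1, 6.3]
force: [0.2, -0.3, -1.5]
gripper_width: 43.8
gripper_force: 30.0
time_s: 47.1
ee_pos: [485.3, 94.5, 296.2]
ee_rot: [-179.9, 0.1, 6.7]
force: [1.0, -1.2, -0.9]
gripper_width: 44.0
gripper_force: 30.0
time_s: 47.9
ee_pos: [487.5, 89.9, 145.9]
ee_rot: [-180.0, -0.2, 6.3]
force: [0.1, 0.4, -1.8]
gripper_width: 44.0
gripper_force: 30.0
pos [487.5  89.9 145.9] rot [-180.     -0.23    6.3 ] F [ 0.1  0.4 -1.8] w 44.0 t 47.9
d before turn [-1.9 -0.6  8.9] after turn [-1.9 -0.6  8.9] rv [-0.   -0.23 -0.05] len 9.1
```

```bash
python3 drive.py '0 -0.5 8.5 0 0 0;0 0 0 0 0 0;0 0 0 0 0 0;0 0 0 0 0 0;0 0 0 0 0 0'
python3 - <<'E'
from h import *
to(594.5,102.4,137,6.35)
im=env.grab_frame("wrist");cv2.imwrite("pics/c8.png",cv2.resize(im[80:340,150:480],None,fx=2.3,fy=2.3,interpolation=cv2.INTER_CUBIC))
E
```

```text
time_s: 48.4
ee_pos: [486.2, 90.4, 135.5]
ee_rot: [180.0, -0.0, 6.3]
force: [-0.9, -0.4, -1.5]
gripper_width: 43.8
gripper_force: 30.0
pos [486.2  90.4 135.5] rot [ 1.80e+02 -2.00e-02  6.31e+00] F [-0.9 -0.4 -1.5] w 43.8 t 48.4
d before turn [109.   -0.   -1.4] after turn [ 1.09e+02  1.00e-01 -1.50e+00] rv [ 0.   -0.02 -0.04] len 109.0
```

View pics/c8.png

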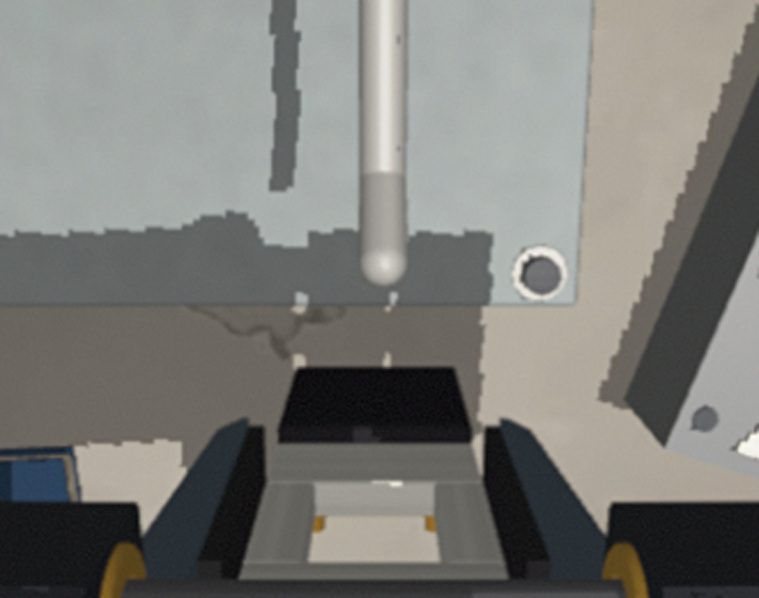

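```bash
python3 drive.py '0 1 -1.5 0 0 0;0 0 0 0 0 0;12 0 0 0 0 0;16 0 0 0 0 0;16 0 0 0 0 0;16 0 0 0 0 0;16 0 0 0 0 0;16 0 0 0 0 0'
python3 drive.py '14 0 0 0 0 0;4 0 0 0 0 0;0 0 0 0 0 0;0 0 0 0 0 0;0 0 0 0 0 0'
python3 drive.py '0 0 6 0 0 0;0 0 6 0 0 0;0 0 4 0 0 0;0 0 0 0 0 0;0 0 0 0 0 0;0 0 0 0 0 0'
```

```text
time_s: 49.25
ee_pos: [579.3, 99.6, 136.7]
ee_rot: [180.0, -0.0, 6.3]
force: [-0.5, 0.2, -2.0]
gripper_width: 43.8
gripper_force: 30.0
time_s: 49.75
ee_pos: [594.9, 101.4, 136.9]
ee_rot: [180.0, 0.0, 6.3]
force: [0.4, 0.0, -1.0]
gripper_width: 43.7
gripper_force: 30.0
time_s: 50.35
ee_pos: [595.7, 101.5, 121.1]
ee_rot: [180.0, -0.0, 6.3]
force: [0.0, -0.3, -1.8]
gripper_width: 43.7
gripper_force: 30.0
```

```bash
python3 drive.py '0 0 1 0 0 0;0 0 1 0 0 0;0 0 0 0 0 0;0 0 0 0 0 0;0 0 0 0 0 0'
python3 drive.py '0 0 0.7 0 0 0;0 0 0 0 0 0;0 0 0 0 0 0;0 0 0 0 0 0'
```

```text
time_s: 50.85
ee_pos: [595.5, 101.5, 118.9]
ee_rot: [180.0, -0.0, 6.3]
force: [0.5, -0.6, -1.3]
gripper_width: 43.5
gripper_force: 30.0
time_s: 51.25
ee_pos: [595.6, 101.5, 118.6]
ee_rot: [180.0, -0.0, 6.3]
force: [-0.9, -1.2, 3.1]
gripper_width: 43.9
gripper_force: 30.0
```

```bash
python3 drive.py '0 0 0 0 0 0;0 0 0 0 0 0;0 0 0 0 0 0;0 0 0 0 0 0' 48
python3 drive.py '0 0 0 0 0 0;0 0 0 0 0 0;0 0 0 0 0 0;0 0 0 0 0 0;0 0 0 0 0 0' 85
python3 drive.py '0 0 -20 0 0 0;0 0 -40 0 0 0;0 0 -45 0 0 0;0 0 -45 0 0 0;0 0 -32 0 0 0;-20 30 0 0 0 0;-20 27 0 0 0 0;0 0 0 0 0 0'
python3 drive.py '0 0 0 0 0 0;0 0 0 0 0 0;0 0 0 0 0 0;0 0 0 0 0 0'
python3 - <<'E'
from h import *
np.set_printoptions(precision=1,suppress=True)
to(547.8,107.2,300.8,6.37)
m=env.camera_model("wrist");im=env.grab_frame("wrist");cv2.imwrite("pics/w12.png",im)
b=env.grab_frame("side");cv2.imwrite("pics/side1.png",b);cv2.imwrite("pics/scene1.png",env.grab_frame("scene"))
cv2.imwrite("pics/c9.png",np.hstack([cv2.resize(im,(440,330)),cv2.resize(b[170:390,230:420],(285,330))]))
E
```

```text
time_s: 51.65
ee_pos: [595.5, 101.5, 118.0]
ee_rot: [180.0, 0.0, 6.3]
force: [0.1, -0.5, -0.3]
gripper_width: 48.2
gripper_force: 0.0
time_s: 52.15
ee_pos: [595.6, 101.5, 118.2]
ee_rot: [180.0, -0.0, 6.3]
force: [0.2, -0.8, -0.6]
gripper_width: 83.5
gripper_force: 0.0
time_s: 52.95
ee_pos: [560.3, 37.8, 301.1]
ee_rot: [179.9, 0.0, 6.1]
force: [1.3, 0.5, 0.6]
gripper_width: 84.8
gripper_force: 0.0
time_s: 53.35
ee_pos: [562.4, 41.1, 299.9]
ee_rot: [-180.0, 0.0, 6.4]
force: [-0.6, 0.1, -0.5]
gripper_width: 84.7
gripper_force: 0.0
pos [562.4  41.1 299.9] rot [-180.     0.     6.4] F [-0.6  0.1 -0.5] w 84.7 t 53.35
d before turn [ -7.1 -67.3  -0.9] after turn [ -7.1 -67.3  -0.9] rv [-0.  0. -0.] len 67.7
```

```bash
python3 - <<'E'
from h import *
m=env.camera_model("wrist");im=cv2.imread("pics/w12.png");g=cv2.cvtColor(im,cv2.COLOR_BGR2GRAY)
for z in (166,124):
    R={}
    for th in range(90,240,6):
        for c in cv2.findContours((g>th).astype(np.uint8),cv2.RETR_CCOMP,cv2.CHAIN_APPROX_NONE)[0]:
            P=c.reshape(-1,2).astype(float)
            if not 60<len(P)<400 or P[:,1].max()>265: continue
            X=np.array([plane(m,p,z)[:2] for p in P],np.float32);(cx,cy),(a,b),t=cv2.minAreaRect(X)
            if abs(max(a,b)-44)<3 and 5<min(a,b)<11: R[(round(cx/8),round(cy/8))]=np.round([cx,cy,max(a,b),min(a,b),t if a<b else t-90],1)
    print(z,*R.values(),sep='\n')
print([np.round(o[:3][1:],1) for o in nests(m,im) if o[0]=='disc'][:4])
for X in ([596,101.5,166],[573,-65,124],[530.4,-55.3,124],[584.3,-208.3,124],[540.8,-207.1,124]): 
    u=proj(m,X).astype(int);print(X,u,g[u[1]-3:u[1]+4:3,max(u[0]-30,0):u[0]+31:6].tolist() if 0<u[0]<640 else '')
E
```

```text
166
[596.  102.3  41.2   5.4   6.2]
124
[ 634.3 -245.4   41.8    8.8  -71.1]
[ 583.4 -206.6   41.8    6.1   -1.2]
[572.7 -64.2  41.4   5.7 -11.8]
[530.1 -54.5  41.5   5.9 -12. ]
[590.  109.5  46.9   6.1   6.2]
[array([684.2,  -7.8]), array([ 496.9, -207.3]), array([ 497.1, -207.1]), array([ 497.3, -207.2])]
[596, 101.5, 166] [240 173] [[87, 217, 218, 220, 223, 224, 225, 226, 227, 230, 103], [85, 227, 227, 228, 228, 228, 229, 230, 231, 232, 98], [80, 227, 227, 227, 228, 228, 227, 228, 230, 230, 86]]
[573, -65, 124] [430 213] [[163, 140, 233, 231, 235, 194, 83, 122, 152, 150, 151], [159, 157, 172, 231, 229, 232, 230, 112, 139, 150, 153], [157, 157, 156, 157, 213, 231, 229, 233, 185, 149, 149]]
[530.4, -55.3, 124] [411 256] [[149, 112, 230, 228, 233, 180, 83, 88, 150, 152, 153], [147, 226, 157, 229, 226, 229, 229, 114, 108, 151, 152], [140, 232, 147, 146, 189, 229, 225, 230, 196, 150, 153]]
[584.3, -208.3, 124] [582 219] [[84, 104, 221, 224, 207, 143, 93, 117, 141, 139, 139], [122, 166, 221, 217, 217, 218, 220, 212, 181, 135, 139], [140, 141, 162, 199, 217, 219, 215, 212, 213, 137, 140]]
[540.8, -207.1, 124] [567 262] [[117, 82, 223, 223, 211, 164, 121, 91, 133, 84, 83], [137, 97, 221, 218, 215, 217, 219, 219, 204, 83, 82], [137, 136, 139, 179, 203, 216, 216, 213, 214, 81, 82]]
```

```bash
python3 -c "
from workcell import env
print(env.job_done())"
```

```text
the job is handed in; nothing more can be done
None
```

All four cured modules are in the nests matching their tags, the fresh module hangs on the right peg behind the upturned tip, and the job was handed in at about 53 s of robot time; no verdict came back.

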